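# Dig the salt shaker out of the condiment caddy and restore the caddy

## Task

The table stand already holds the sauce bottle but still lacks the salt shaker, which is hemmed in at the back of the condiment caddy by the oil bottle, the vinegar bottle and the pepper mill. First stand all three of those upright on the chopping board, then put the salt shaker upright in the free bay of the table stand, and finally put the oil, the vinegar and the pepper mill back, each into the very compartment it came from. Set things down gently, knock nothing over, and leave the timer, the small dropper bottle and the sauce bottle where they are.

Things in the scene. Friction and masses are not known exactly. Their poses are not given: they have to be found in the camera images.
- caddy: Fixed bamboo caddy, 164 (its x) by 234 mm; origin: centre of underside. Floor 6 mm up; dividers 40, long walls 44, end walls 64 mm high. Compartments centred at x, y mm: back (38, 71), (38, 0), (38, -71); front (-38, 77), (-38, 0), (-38, -77). Salt: back middle (56 mm wide). Oil, vinegar, mill in any order: back ends, front middle (76 by 74 mm). Timer, dropper: front corners.
- board: Fixed wooden chopping board, 220 mm (its x, lying roughly left-right) by 180 mm (its y), 16 mm thick, flat, with a thin dark line near its edge; origin at the centre of its underside, top 16 mm above that. The side area for the three things in the way. (Over the back of the worktop hang wall cabinets, 0.47 m up, from 0.6 m ahead of the base: keep the wrist clear.)
- stand: Fixed table stand: dark wooden base 176 (its x) by 96 mm, 10 mm thick, steel wire rail round it 40 mm above the worktop and a wire across the middle; origin: centre of underside. Two bays, 79 by 82 mm inside the wires, at its x = -41 mm (sauce bottle) and x = +41 mm (free), y = 0; things stand on the base, 10 mm up. Turned any way round.
- salt: Salt shaker: clear glass with a grey domed cap, round, 44 mm diameter and 90 mm high, 0.1 kg; body full width up to 66 mm, cap 34 mm wide from 74 to 90 mm. Origin at the centre of its underside, z up.
- oil_bottle: Green glass oil bottle with a steel pourer: round, 58 mm diameter up to 98 mm, then a shoulder, a straight neck 27 mm in diameter from 124 to 150 mm, a 30 mm lip from 150 to 158 mm, thin pourer to 179 mm; about 0.42 kg. Origin at the centre of its underside, z up. Taken by the neck.
- vinegar_bottle: Amber glass vinegar bottle with a cork: round, 60 mm diameter up to 60 mm, then tapering to a straight neck 27 mm in diameter from 104 to 140 mm, a 33 mm lip from 140 to 148 mm, cork to 163 mm; about 0.36 kg. Origin at the centre of its underside, z up. Taken by the neck.
- pepper_mill: Dark wooden pepper mill, round: 58 mm diameter at the base, 170 mm high, 0.18 kg; its rounded head, 49 mm in diameter, spans 123 to 159 mm (widest about 141 mm; the head does not turn), a 12 mm steel knob on top to 170 mm. Origin at the centre of its underside, z up. Taken by the head.
- timer: Kitchen timer, red over white, round, 62 mm diameter, 50 mm high, in a front corner compartment of the caddy; to be left alone. Origin at the centre of its underside.
- dropper: Small brown dropper bottle with a black rubber bulb, 33 mm diameter, 102 mm high, in the other front corner compartment of the caddy; to be left alone. Origin at the centre of its underside.
- sauce: Sauce bottle with a red cap, 59 mm diameter, 204 mm high, in the taken bay of the table stand; to be left alone. Origin at the centre of its underside.

How it is judged (in metres and radians):
On the way, in this order (a step that is already met when the one before it is completed fails the run):
1. the oil bottle, the vinegar bottle and the pepper mill all stand upright and released on the chopping board (x of oil_bottle in the frame of board between -0.105 and 0.105 m and y of oil_bottle in the frame of board between -0.085 and 0.085 m and z of oil_bottle in the frame of board between 0.01 and 0.022 m and angle between each of oil_bottle, vinegar_bottle, pepper_mill's own z axis and vertical below 0.1 rad and linear speed of each of oil_bottle, vinegar_bottle, pepper_mill below 0.03 m/s and contact force between the fingers and oil_bottle below 0.3 N and x of vinegar_bottle in the frame of board between -0.105 and 0.105 m and y of vinegar_bottle in the frame of board between -0.085 and 0.085 m and z of vinegar_bottle in the frame of board between 0.01 and 0.022 m and contact force between the fingers and vinegar_bottle below 0.3 N and x of pepper_mill in the frame of board between -0.105 and 0.105 m and y of pepper_mill in the frame of board between -0.085 and 0.085 m and z of pepper_mill in the frame of board between 0.01 and 0.022 m and contact force between the fingers and pepper_mill below 0.3 N), for 0.2 s.
2. the salt shaker stands upright and released in the free bay of the table stand (x of salt in the frame of stand between 0.019 and 0.063 m and y of salt in the frame of stand between -0.022 and 0.022 m and z of salt in the frame of stand between 0.005 and 0.016 m and angle between salt's own z axis and vertical below 0.1 rad and linear speed of salt below 0.03 m/s and contact force between the fingers and salt below 0.3 N), for 0.2 s.
At the end, for the whole second after the job is handed in: Salt shaker upright in the stand's free bay, within 22 mm of its centre each way; oil, vinegar and pepper mill upright in the caddy, each within 18 mm of where it first stood; timer, dropper and sauce upright, within 25 mm of their places; all released and at rest (upright: 0.1 rad) (all of step 2 and distance of each of oil_bottle, vinegar_bottle, pepper_mill from where it was at the start of the episode below 0.018 m and angle between each of oil_bottle, vinegar_bottle, pepper_mill, timer, dropper, sauce's own z axis and vertical below 0.1 rad and linear speed of each of oil_bottle, vinegar_bottle, pepper_mill below 0.03 m/s and contact force between the fingers and oil_bottle below 0.3 N and contact force between the fingers and vinegar_bottle below 0.3 N and contact force between the fingers and pepper_mill below 0.3 N and distance of each of timer, dropper, sauce from where it was at the start of the episode below 0.025 m); the robot touches nothing.
It fails at once if one of the bottles, the mill, the shaker or the timer is tipped over (0.6 rad) (angle between any of oil_bottle, vinegar_bottle, pepper_mill, salt, timer, dropper, sauce's own z axis and vertical above 0.6 rad).
It fails at once if a bottle, the mill or the shaker is dropped (let go more than about 2 cm above its support) ((linear speed of oil_bottle above 0.65 m/s and contact force between the fingers and oil_bottle below 0.05 N) or (linear speed of vinegar_bottle above 0.65 m/s and contact force between the fingers and vinegar_bottle below 0.05 N) or (linear speed of pepper_mill above 0.65 m/s and contact force between the fingers and pepper_mill below 0.05 N) or (linear speed of salt above 0.65 m/s and contact force between the fingers and salt below 0.05 N)).
It also fails if it takes over 144 s, if anything falls off the work surface, if the arm or the gripper's body presses on something with over 40 N, if the wrist force passes 120 N, or if a joint passes its speed limit or range.

## Robot

A 6-joint arm with a two-finger parallel gripper is mounted at the origin on a cart in front of the work surface, level with it; the furniture and walls round the work are solid. World frame = base frame: x ahead of the robot, y to its left, z up, the work surface at z = 0. Lengths are in mm, angles in rad, forces in N, time in s.
With the tool pointing down it reaches from about 300 to 850 mm from the base axis. Payload 5.4 kg.
Tool frame: the origin (TCP) lies at the very end of the fingers, on their centre line; the grasp point (between the pads) lies 19 mm behind it (manip.pinch_z is the distance from the TCP to the grasp point, in mm); z points along the fingers, y is the direction in which the jaws open and shut (so a half turn about z gives the same grasp; the last joint's range is limited). The gripper opens to 85 mm and grips with 20 to 120 N. Pads are 22 mm wide; open, the fingers measure 114 mm over their backs; the gripper's body (76 mm by 85 mm) begins 54 mm behind the grasp point. The pads swing forward as they close: fully open they stand 13 mm farther back than shut.
Start: joints at [1.078, 0.158, 1.597, -0, 1.386, -0.21], TCP at [160.462, 552.14, 231.299] pointing down, gripper open.
Joint ranges: [-2.91, 2.91], [-0.94, 2.29], [0.18, 2.7], [-1.29, 4.43], [0.17, 2.64], [-3, 3]. Speed limits (rad/s): [2.57, 2.57, 3.14, 3.14, 3.14, 3.14].

## Interface

Orientations are given as a unit quaternion [w, x, y, z].
In Python, from plant import manip gives the robot as it stands. The module is installed in compiled form; this text tells all that it offers.
- The arm moves only by the tool drive_tool, never from a script. Its argument "deltas" is text: rows parted by semicolons, each of 7 numbers parted by spaces: the turn, a rotation vector about the tool's x, y, z in rad, then the shift along the tool's x, y, z in m, then the finger opening in m, from 0 to 0.0854. A call has exactly 8 rows; each row is the pose to reach, as a shift and turn from the pose commanded when the call began, along the tool's axes at that moment; what a row does not reach only later rows make up. A row lasts 1/12 s, in which the tool goes at most 41.7 mm and 7.16 degrees, less where a joint would pass 70% of its speed; a pose out of reach is approached as far as the arm can. A call with a gripper value outside its range is refused whole. The fingers move at their own pace and stop on an object; the grip force is fixed at half the most. Time passes only in rows, so rows that repeat a pose let the fingers close, or fill a call up. It gives the time, the measured TCP pose, the force and the opening at its end, in the units of the state.
- manip.get_obs(): the state, without advancing time (a new reading comes with each control period).
- manip.get_image(name): name is "scene" or "top"; returns the picture (384x512x3 uint8, blue, green, red); there is no depth.
- manip.calibration(name): a dict with "intrinsics" (3x3 intrinsics, pixels), "R" (3x3) and "t" (3): a world point X has camera coordinates R X + t. Camera axes: x right, y down, z forward; pixel columns grow to the right and rows downward; lengths in mm; the calibration is good to about 2 mm. A picture is of the moment at which its call begins. calibration takes no time and is no camera call.
- manip.sign_off(): hands the job in, once; it reports no verdict.
Trained networks look in the newest picture that a camera, given by its name, has taken for a name from the list of things; names that differ only in an ending like _2 or _b are one class to them, and where a whole thing is asked for, a point or a joint stands for the part that bears it (a point fixed in the world has none). Each returns a list of dicts, best first, with "conf" (0 to 1); they miss things now and then, are a little off and sometimes report something else, mostly with a low value. They report only what shows in the picture. A call takes as long as a camera call.
- manip.find_in(thing, camera): "bbox" ([left, top, right, bottom] as shares, 0 to 1, of the picture: columns of its width, rows of its height, round what is visible of it).
- manip.outline_of(thing, camera): "mask" (384x512 bool, what is visible of it) and "bbox" ([left, top, right, bottom] as shares, 0 to 1, of the picture: columns of its width, rows of its height, round what is visible of it).
- manip.spot_point(thing, camera): "centre" ([column, row] as shares, 0 to 1, of the picture: columns of its width, rows of its height: a listed point, or the origin of a listed thing).
The state is a dict: "time": time; "qpos": joint angles; "dq": joint speeds; "joint_efforts": joint torques, N m; "eef_pos": TCP position; "ee_rot": TCP orientation; "contact_force": force on the tool from outside, world axes, zero at the start; "ft_torque": the same for the moment, N m; "finger_gap": finger opening in mm.
Only numpy, scipy, OpenCV 4.12 (cv2) and the standard library are available. Lean on these libraries where they do the work, as an engineer would, in place of code of your own. Each camera call takes 0.05 s, during which the arm holds its last target.

## Working session

There is one attempt and no reset: what is moved stays moved. The work goes in short steps, Python scripts to look and compute and a tool call to move; the robot and the scene stay as the last step left them, time stands still between calls to the robot, and variables do not carry over. Pictures are saved under pics/ and viewed, and the job is handed in when it is done.

Besides the shell and the picture viewer there is one more tool, called in YAML: its name, and indented under it one key for each argument. drive_tool: Moves the arm, as the interface text tells. Its arguments: {"type":"object","properties":{"deltas":{"type":"string"}},"required":["deltas"]}

```bash
mkdir -p pics; ls; python3 - <<'E'
from plant import manip
import cv2
print(manip.get_obs())
for n in ("scene","top"):
    im=manip.get_image(n); cv2.imwrite(f"pics/{n}0.png",im)
    c=manip.calibration(n); print(n,c)
E
```

```text
pics
{'time': 0.0, 'qpos': array([ 1.07789452e+00,  1.59070760e-01,  1.59825324e+00, -6.03052885e-05,
        1.38617307e+00, -2.10117509e-01]), 'dq': array([ 0.00016429, -0.00089599, -0.00059519, -0.00089109,  0.00054308,
       -0.00177075]), 'joint_efforts': array([-1.63212694e-04, -3.95996046e+01, -3.31431592e+01, -2.28704471e-04,
        8.38466833e-03, -4.96020249e-06]), 'eef_pos': array([160.19727369, 551.60296437, 230.29416951]), 'ee_rot': array([-3.00037480e-04,  1.40915936e-01,  9.90021106e-01, -9.04188947e-04]), 'contact_force': array([ 0.08169696, -0.37786976,  0.11291981]), 'ft_torque': array([-0.04446156,  0.00685024, -0.03424125]), 'finger_gap': 85.50473315958882}
scene {'intrinsics': array([[473.96013221,   0.        , 253.72832538],
       [  0.        , 473.96013221, 195.64400059],
       [  0.        ,   0.        ,   1.        ]]), 'R': array([[ 0.66381422, -0.7478828 , -0.00468957],
       [-0.48880408, -0.42909537, -0.75957076],
       [ 0.56605764,  0.50650615, -0.65040777]]), 't': array([-312.49148436,  258.56380182, 1003.13501618])}
top {'intrinsics': array([[462.17269253,   0.        , 251.97281366],
       [  0.        , 462.17269253, 198.16135012],
       [  0.        ,   0.        ,   1.        ]]), 'R': array([[ 0.0058215 , -0.99980225,  0.01901498],
       [-0.9939833 , -0.00786539, -0.10924893],
       [ 0.10937688, -0.01826458, -0.99383253]]), 't': array([ -17.63070558,  472.52452992, 1241.54075772])}
```

View pics/scene0.png

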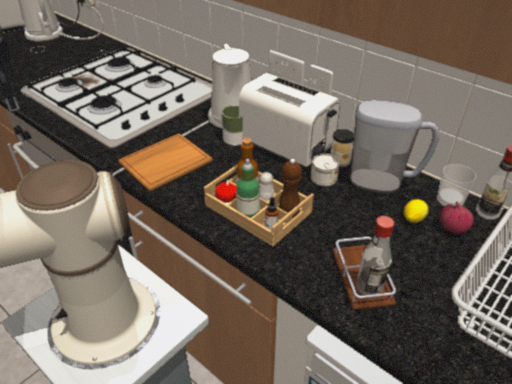

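View pics/top0.png

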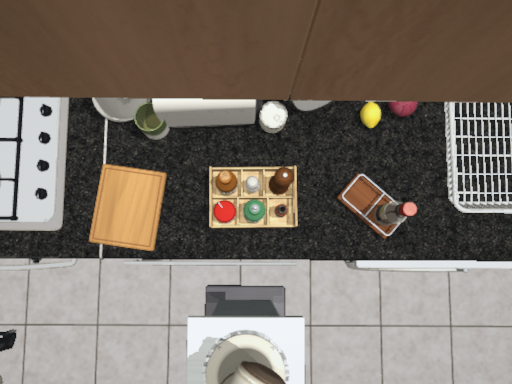

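```bash
cat > h.py <<'E'
import numpy as np, cv2
from plant import manip
C={n:manip.calibration(n) for n in("scene","top")}
def proj(n,X):
    c=C[n]; p=(c["R"]@np.atleast_2d(X).T).T+c["t"]; p=p@c["intrinsics"].T; return p[:,:2]/p[:,2:]
def ray(n,px):
    c=C[n]; d=np.linalg.solve(c["intrinsics"],np.r_[px,1.]); return -c["R"].T@c["t"], c["R"].T@d
def atz(n,px,z):
    o,d=ray(n,px); return o+d*(z-o[2])/d[2]
def tri(a,b):
    A=[];r=[]
    for n,p in(("scene",a),("top",b)):
        o,d=ray(n,p); d/=np.linalg.norm(d); P=np.eye(3)-np.outer(d,d); A.append(P); r.append(P@o)
    return np.linalg.lstsq(np.vstack(A),np.hstack(r),rcond=None)[0]
E
python3 - <<'E'
from h import *
for t in "caddy board stand salt oil_bottle vinegar_bottle pepper_mill timer dropper sauce".split():
    out={}
    for n in("scene","top"):
        r=manip.spot_point(t,n)
        if r: 
            p=np.array(r[0]["centre"])*[512,384]; out[n]=p; print(t,n,p.round(1),round(r[0]["conf"],2),len(r),atz(n,p,0 if t in("caddy","board","stand") else 10).round(0))
    if len(out)==2: print("   tri",tri(out["scene"],out["top"]).round(1))
E
```

```text
caddy scene [257.8 207. ] 0.84 1 [476. -10.   0.]
caddy top [252.4 200.3] 0.9 1 [470. -16.   0.]
   tri [468.7 -16.1   8.2]
board scene [164.9 162.1] 0.94 1 [443. 332.   0.]
board top [129.4 206.6] 0.96 2 [449. 326.   0.]
   tri [445.9 328.4   0.7]
stand scene [361.6 278.1] 0.92 1 [ 450. -348.    0.]
stand top [370.8 203.9] 0.86 2 [ 462. -349.    0.]
   tri [ 460.  -347.8   -8.5]
salt scene [263.1 202.2] 0.82 1 [491. -16.  10.]
salt top [252.4 183.7] 0.57 1 [515. -16.  10.]
   tri [510.7 -10.   -4.5]
oil_bottle top [257.7 215.1] 0.92 1 [427. -31.  10.]
vinegar_bottle scene [246.2 189.8] 0.76 1 [500.  53.  10.]
vinegar_bottle top [225.6 187.1] 0.85 1 [505.  59.  10.]
   tri [505.8  59.1   2.8]
pepper_mill scene [272.5 229.6] 0.73 3 [ 428. -101.   10.]
pepper_mill top [278.8 186. ] 0.71 1 [509. -89.  10.]
   tri [498.4 -76.6 -51.7]
timer scene [225.4 201.7] 0.71 1 [426.  62.  10.]
timer top [225.8 212.4] 0.96 1 [434.  57.  10.]
   tri [431.1  60.6   7.9]
dropper scene [273.  229.6] 0.61 3 [ 429. -102.   10.]
dropper top [226.9 213.5] 0.62 3 [431.  54.  10.]
   tri [ 477.6   12.9 -100.8]
sauce scene [368.  288.1] 0.85 2 [ 426. -377.   10.]
sauce top [383.9 215.8] 0.64 1 [ 428. -382.   10.]
   tri [ 426.3 -379.3   12.6]
```

```bash
python3 - <<'E'
import cv2
a=cv2.imread("pics/top0.png");b=cv2.imread("pics/scene0.png")
cv2.imwrite("pics/t0c.png",cv2.resize(a[150:240,200:310],None,fx=7,fy=6.5,interpolation=2)[:600])
cv2.imwrite("pics/t0s.png",cv2.resize(a[165:245,330:430],None,fx=7,fy=7,interpolation=2))
cv2.imwrite("pics/s0c.png",cv2.resize(b[130:240,195:320],None,fx=5,fy=5,interpolation=2))
E
```

```text
(no output)
```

View pics/t0c.png

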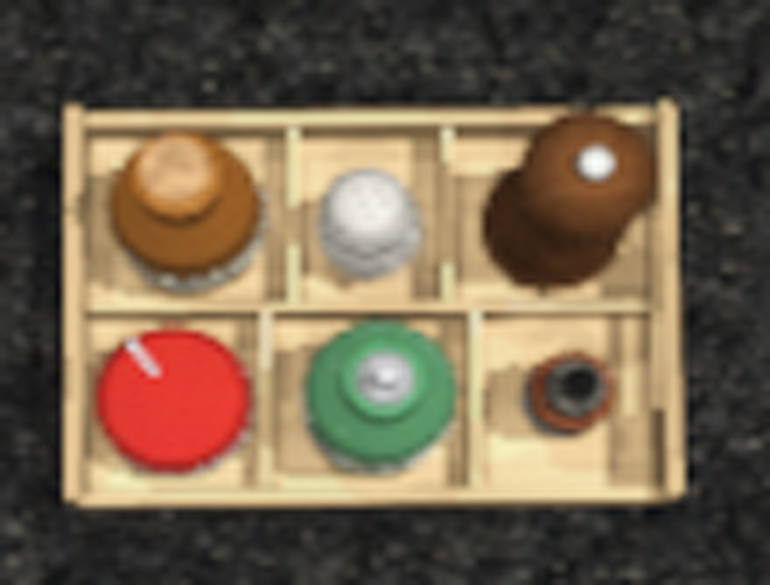

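View pics/t0s.png

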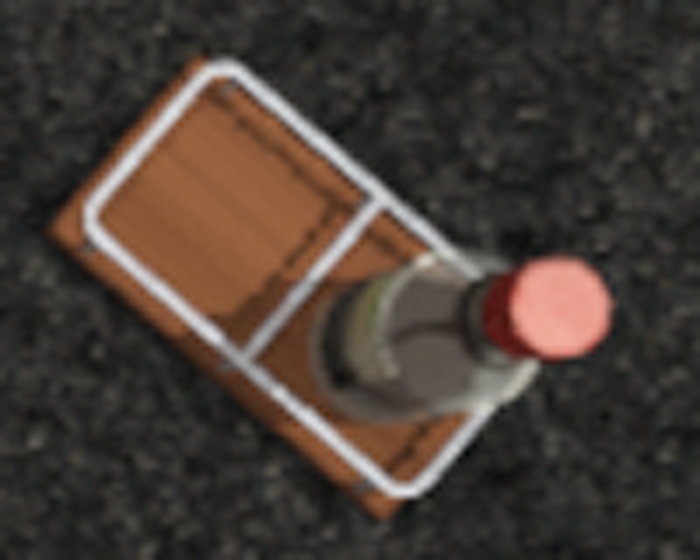

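View pics/s0c.png

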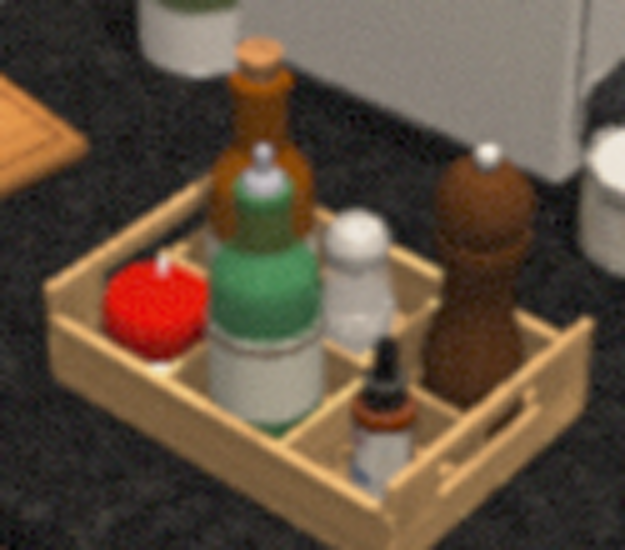

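```bash
cat >> h.py <<'E'
def crop2px(u,v,x0,y0,sx,sy): return np.array([(u+.5)/sx-.5+x0,(v+.5)/sy-.5+y0])
def fitrect(obs):
    """obs: list (cam,px,local xyz) -> x,y,yaw"""
    from scipy.optimize import least_squares
    def f(p):
        c,s=np.cos(p[2]),np.sin(p[2]); e=[]
        for n,px,L in obs:
            W=[p[0]+c*L[0]-s*L[1],p[1]+s*L[0]+c*L[1],L[2]]
            e.append(proj(n,W)[0]-px)
        return np.ravel(e)
    return f,least_squares
E
python3 - <<'E'
from h import *
tc=lambda u,v:crop2px(u,v,200,150,7,6.5); ts=lambda u,v:crop2px(u,v,330,165,7,7); sc=lambda u,v:crop2px(u,v,195,130,5,5)
f,ls=fitrect([("top",tc(62,103),(82,117,64)),("top",tc(65,503),(-82,117,64)),("top",tc(685,497),(-82,-117,64)),("top",tc(680,98),(82,-117,64)),
 ])
r=ls(f,[470,-16,0]);print("caddy top",r.x.round(3),r.fun.round(1)); cad=r.x
for X,n in(((82,117,64),''),((-82,117,64),''),((-82,-117,64),''),((82,-117,64),'')):
    c,s=np.cos(cad[2]),np.sin(cad[2]);W=[cad[0]+c*X[0]-s*X[1],cad[1]+s*X[0]+c*X[1],X[2]]
    print(X,((proj("scene",W)[0]-[195,130])*5).round())
# stand free side at upper-left => +x dir from image (+): base corners
f,ls=fitrect([("top",ts(50,230),(88,48,10)),("top",ts(195,58),(88,-48,10)),("top",ts(385,520),(-88,48,10))])
r=ls(f,[460,-348,.8]);print("stand",r.x.round(3),r.fun.round(1)); st=r.x
c,s=np.cos(st[2]),np.sin(st[2]);print("bay",[st[0]+41*c,st[1]+41*s])
feats=dict(mill=((596,162),(488,152),176),oil=((386,375),(263,150),185),vin=((178,168),(260,48),169),salt=((370,205),(358,222),94))
for k,(a,b,z) in feats.items():
    a=tc(*a);b=sc(*b);print(k,atz("top",a,z).round(1),atz("scene",b,z).round(1),tri(b,a).round(1))
c,s=np.cos(cad[2]),np.sin(cad[2])
for k,(x,y) in dict(vin=(38,71),salt=(38,0),mill=(38,-71),oil=(-38,0),timer=(-38,77),dropper=(-38,-77)).items(): print(k,round(cad[0]+c*x-s*y,1),round(cad[1]+s*x+c*y,1))
im=cv2.imread("pics/top0.png");cv2.imwrite("pics/b0.png",cv2.resize(im[155:260,80:180],None,fx=5.5,fy=5.5,interpolation=2))
im=cv2.imread("pics/scene0.png");cv2.imwrite("pics/s0s.png",cv2.resize(im[210:315,325:410],None,fx=5.5,fy=5.5,interpolation=2))
E
```

```text
caddy top [ 4.7547e+02 -1.6216e+01  1.7000e-02] [ 0.5  0.1  0.1 -0.1  0.  -0.1 -0.6  0.2]
(82, 117, 64) [257. 140.]
(-82, 117, 64) [ 49. 282.]
(-82, -117, 64) [400. 486.]
(82, -117, 64) [601. 315.]
stand [ 456.686 -347.181    0.864] [-0.7  0.4  0.4 -0.7  0.3  0.4]
bay [np.float64(483.30680663193317), np.float64(-315.99871448782187)]
mill [514.7 -91.  176. ] [508.7 -90.2 176. ] [513.5 -89.5 173.5]
oil [433.3 -18.2 185. ] [430.1 -16.7 185. ] [432.1 -17.  184.3]
vin [512.2  54.4 169. ] [510.3  58.4 169. ] [510.5  55.8 170.3]
salt [509.8 -14.1  94. ] [507.1 -11.3  94. ] [508.4 -12.7  94.3]
vin 512.3 55.4
salt 513.5 -15.6
mill 514.7 -86.6
oil 437.5 -16.9
timer 436.2 60.1
dropper 438.8 -93.8
```

View pics/b0.png

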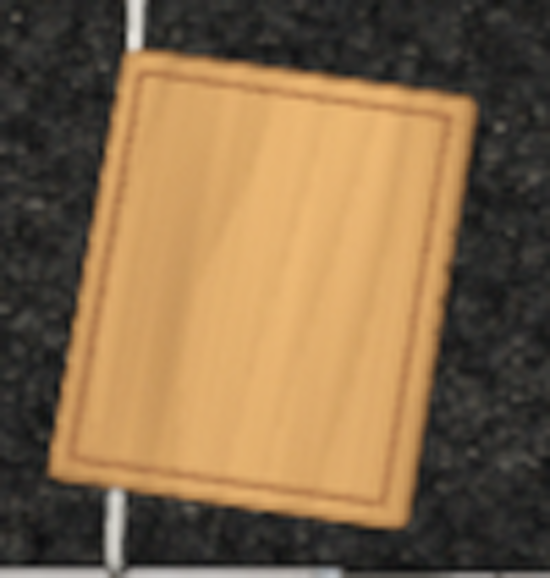

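View pics/s0s.png

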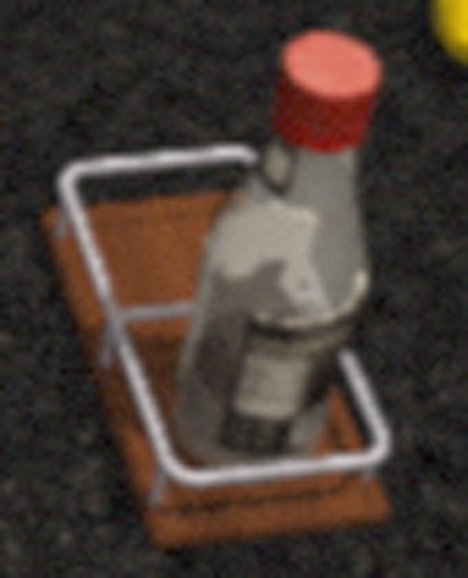

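drive_tool:
  deltas: "0 0 0.08 -0.02 -0.022 -0.005 0.07; 0 0 0.16 -0.045 -0.05 -0.01 0.07; 0 0 0.24 -0.075 -0.083 -0.015 0.07; 0 0 0.32 -0.1 -0.112 -0.02 0.07; 0 0 0.4 -0.13 -0.145 -0.025 0.07; 0 0 0.48 -0.155 -0.173 -0.03 0.07; 0 0 0.56 -0.185 -0.207 -0.03 0.07; 0 0 0.644 -0.21 -0.235 -0.03 0.07"

```text
time: 1.77
eef_pos: [297.0, 266.3, 261.9]
ee_rot: [0.001, 0.448, 0.894, 0.001]
contact_force: [1.0, -0.4, -0.1]
finger_gap: 70.1
```

```bash
cat >> h.py <<'E'
from scipy.spatial.transform import Rotation as Ro
def state():
    o=manip.get_obs(); q=o["ee_rot"]; R=Ro.from_quat([q[1],q[2],q[3],q[0]]).as_matrix()
    print("t",round(o["time"],2),"p",o["eef_pos"].round(1),"psi",round(np.arctan2(R[1,1],R[0,1]),4),"z",R[:,2].round(3),"F",o["contact_force"].round(1),"gap",round(o["finger_gap"],1)); return o,R
def togo(X):
    o,R=state(); print("tool shift mm to",X,(R.T@(np.array(X)-o["eef_pos"])).round(1))
E
python3 -c "
from h import *
togo([432,-17,260])"
```

```text
t 1.77 p [297.  266.3 261.9] psi 0.6408 z [ 0.002  0.001 -1.   ] F [ 1.  -0.4 -0.1] gap 70.1
tool shift mm to [432, -17, 260] [-307.8  -61.2    1.9]
```

drive_tool:
  deltas: "0 0 0.08 -0.038 -0.0075 0 0.07; 0 0 0.16 -0.077 -0.015 0 0.07; 0 0 0.24 -0.116 -0.023 0 0.07; 0 0 0.32 -0.155 -0.031 0 0.07; 0 0 0.4 -0.193 -0.038 0 0.07; 0 0 0.48 -0.232 -0.046 0 0.07; 0 0 0.56 -0.27 -0.0535 0 0.07; 0 0 0.643 -0.308 -0.061 0 0.07"

```text
time: 2.43
eef_pos: [433.2, -17.2, 261.6]
ee_rot: [0.0, 0.708, 0.706, 0.0]
contact_force: [1.5, 1.3, 0.8]
finger_gap: 70.0
```

```bash
python3 - <<'E'
from h import *
togo([432,-17,124])
for n in("scene","top"): cv2.imwrite(f"pics/{n}1.png",manip.get_image(n))
a=cv2.imread("pics/top1.png");b=cv2.imread("pics/scene1.png")
cv2.imwrite("pics/m1.png",np.hstack([cv2.resize(a[140:250,190:320],None,fx=3,fy=4),cv2.resize(b[60:240,150:330],None,fx=2.2,fy=440/180)]))
E
```

```text
t 2.43 p [433.2 -17.2 261.6] psi -0.0037 z [ 0.001 -0.    -1.   ] F [1.5 1.3 0.8] gap 70.0
tool shift mm to [432, -17, 124] [  0.2  -1.3 137.6]
```

View pics/m1.png

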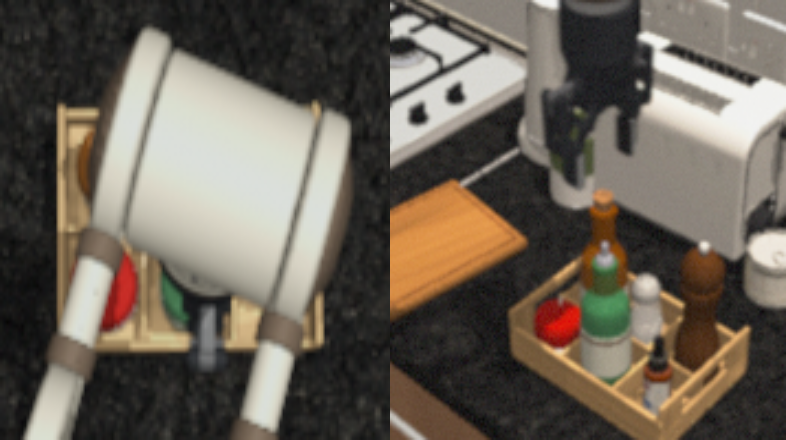

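drive_tool:
  deltas: "0 0 0 0 -0.001 0.02 0.07; 0 0 0 0 -0.001 0.045 0.07; 0 0 0 0 -0.001 0.07 0.07; 0 0 0 0 -0.001 0.095 0.07; 0 0 0 0 -0.001 0.115 0.07; 0 0 0 0 -0.001 0.13 0.07; 0 0 0 0 -0.001 0.137 0.07; 0 0 0 0 -0.001 0.137 0.07"

```text
time: 3.2
eef_pos: [430.3, -14.3, 122.8]
ee_rot: [-0.002, 0.707, 0.708, -0.001]
contact_force: [0.3, 0.2, -0.2]
finger_gap: 69.8
```

drive_tool:
  deltas: "0 0 0 0 0 0 0.05; 0 0 0 0 0 0 0.04; 0 0 0 0 0 0 0.03; 0 0 0 0 0 0 0.02; 0 0 0 0 0 0 0.015; 0 0 0 0 0 0 0.015; 0 0 0 0 0 0 0.015; 0 0 0 0 0 0 0.015"

```text
time: 3.87
eef_pos: [433.3, -15.5, 126.4]
ee_rot: [0.002, 0.707, 0.707, 0.001]
contact_force: [0.4, 1.3, 6.5]
finger_gap: 29.2
```

```bash
python3 - <<'E'
from h import *
state()
for n in("scene","top"): cv2.imwrite(f"pics/{n}2.png",manip.get_image(n))
b=cv2.imread("pics/scene2.png")
cv2.imwrite("pics/m2.png",cv2.resize(b[90:240,180:330],None,fx=4,fy=4))
E
```

```text
t 3.87 p [433.3 -15.5 126.4] psi 0.001 z [ 0.004 -0.001 -1.   ] F [0.4 1.3 6.5] gap 29.2
```

View pics/m2.png

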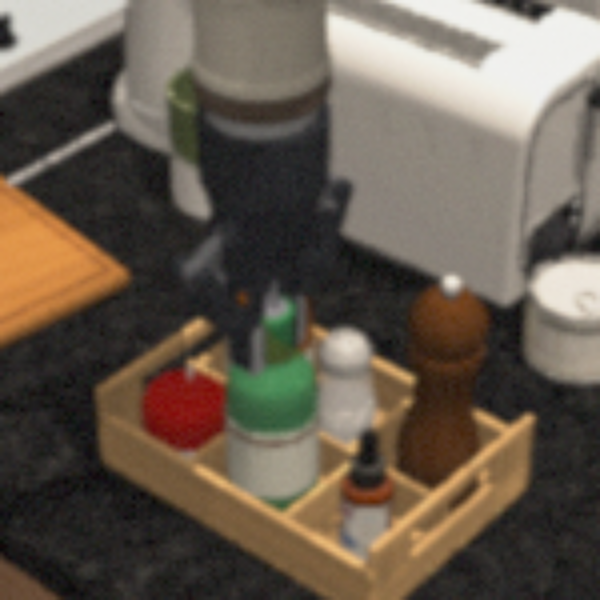

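drive_tool:
  deltas: "0 0 0 0 0 -0.005 0.015; 0 0 0 0 0 -0.015 0.015; 0 0 0 0 0 -0.03 0.015; 0 0 0 0 0 -0.045 0.015; 0 0 0 0 0 -0.06 0.015; 0 0 0 0 0 -0.08 0.015; 0 0 0 0 0 -0.095 0.015; 0 0 0 0 0 -0.1 0.015"

```text
time: 4.63
eef_pos: [432.7, -15.4, 227.2]
ee_rot: [0.002, 0.707, 0.707, 0.001]
contact_force: [0.5, -0.5, -2.8]
finger_gap: 28.8
```

drive_tool:
  deltas: "0 0 0 0.01 -0.001 0 0.015; 0 0 0 0.03 -0.004 0 0.015; 0 0 0 0.055 -0.007 0 0.015; 0 0 0 0.08 -0.01 0 0.015; 0 0 0 0.105 -0.013 0 0.015; 0 0 0 0.13 -0.016 0 0.015; 0 0 0 0.155 -0.019 0 0.015; 0 0 0 0.18 -0.022 0 0.015"

```text
time: 5.3
eef_pos: [407.7, 166.7, 222.7]
ee_rot: [-0.001, 0.707, 0.708, -0.001]
contact_force: [0.7, -0.5, -5.2]
finger_gap: 28.4
```

drive_tool:
  deltas: "0 0 0 0.025 -0.003 0 0.015; 0 0 0 0.05 -0.006 0 0.015; 0 0 0 0.075 -0.009 0 0.015; 0 0 0 0.1 -0.012 0 0.015; 0 0 0 0.125 -0.015 0 0.015; 0 0 0 0.15 -0.018 0 0.015; 0 0 0 0.168 -0.021 0 0.015; 0 0 0 0.174 -0.022 0 0.015"

```text
time: 5.97
eef_pos: [385.0, 341.2, 222.5]
ee_rot: [-0.001, 0.706, 0.708, -0.001]
contact_force: [0.6, 0.6, -4.8]
finger_gap: 28.1
```

```bash
python3 - <<'E'
from h import *
state()
for n in("scene","top"): cv2.imwrite(f"pics/{n}3.png",manip.get_image(n))
a=cv2.imread("pics/top3.png");b=cv2.imread("pics/scene3.png")
cv2.imwrite("pics/m3.png",np.hstack([cv2.resize(b[60:210,80:230],(450,450)),cv2.resize(a[140:270,50:180],(340,450))]))
E
```

```text
t 5.97 p [385.  341.2 222.5] psi 0.0036 z [-0.003 -0.    -1.   ] F [ 0.6  0.6 -4.8] gap 28.1
```

View pics/m3.png

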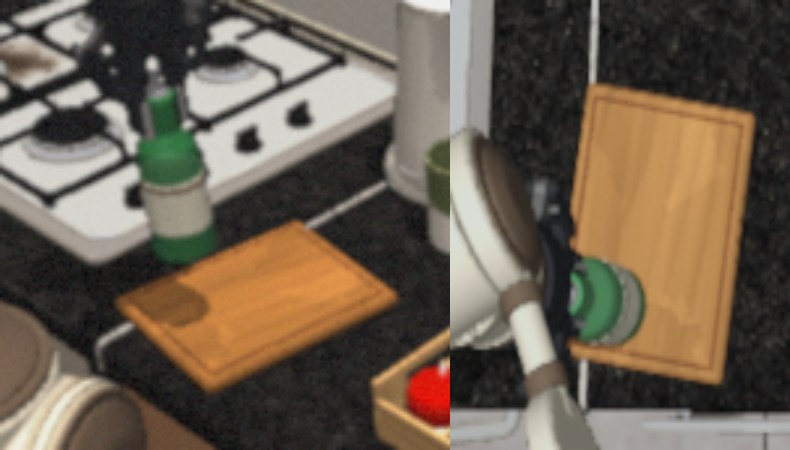

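drive_tool:
  deltas: "0 0 0 0 0 0.008 0.015; 0 0 0 0 0 0.023 0.015; 0 0 0 0 0 0.04 0.015; 0 0 0 0 0 0.057 0.015; 0 0 0 0 0 0.07 0.015; 0 0 0 0 0 0.08 0.015; 0 0 0 0 0 0.085 0.015; 0 0 0 0 0 0.086 0.015"

```text
time: 6.73
eef_pos: [387.0, 338.1, 137.3]
ee_rot: [-0.0, 0.707, 0.707, -0.001]
contact_force: [-0.2, -0.5, -4.1]
finger_gap: 28.2
```

```bash
python3 - <<'E'
from h import *
state()
for n in("scene","top"): cv2.imwrite(f"pics/{n}4.png",manip.get_image(n))
a=cv2.imread("pics/top4.png");b=cv2.imread("pics/scene4.png")
cv2.imwrite("pics/m4.png",np.hstack([cv2.resize(b[90:200,100:220],(490,450)),cv2.resize(a[150:260,80:180],(300,330)).repeat(1,0)[:330].copy() if 0 else cv2.resize(a[140:270,80:180],(300,450))]))
E
```

```text
t 6.73 p [387.  338.1 137.3] psi 0.0001 z [-0.001 -0.001 -1.   ] F [-0.2 -0.5 -4.1] gap 28.2
```

View pics/m4.png

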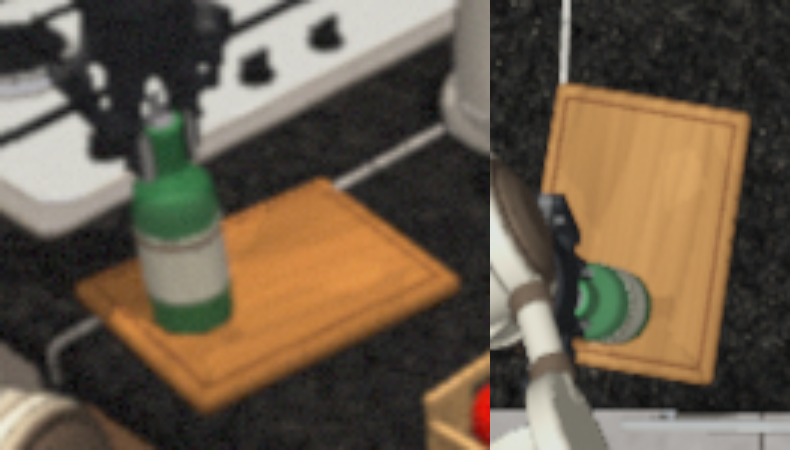

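drive_tool:
  deltas: "0 0 0 0 0 0.001 0.015; 0 0 0 0 0 0.002 0.015; 0 0 0 0 0 0.003 0.015; 0 0 0 0 0 0.003 0.015; 0 0 0 0 0 0.004 0.015; 0 0 0 0 0 0.004 0.015; 0 0 0 0 0 0.004 0.015; 0 0 0 0 0 0.004 0.015"

```text
time: 7.5
eef_pos: [388.2, 339.6, 136.6]
ee_rot: [0.0, 0.707, 0.708, 0.001]
contact_force: [-3.6, -1.0, 10.2]
finger_gap: 28.8
```

drive_tool:
  deltas: "0 0 0 0 0 -0.002 0.015; 0 0 0 0 0 -0.002 0.03; 0 0 0 0 0 -0.002 0.035; 0 0 0 0 0 -0.002 0.045; 0 0 0 0 0 -0.002 0.06; 0 0 0 0 0 -0.01 0.07; 0 0 0 0 0 -0.03 0.07; 0 0 0 0 0 -0.06 0.07"

```text
time: 8.17
eef_pos: [385.4, 337.8, 192.4]
ee_rot: [-0.001, 0.707, 0.707, -0.003]
contact_force: [0.3, -0.4, -0.1]
finger_gap: 70.1
```

```bash
python3 - <<'E'
from h import *
state()
for n in("scene","top"): cv2.imwrite(f"pics/{n}5.png",manip.get_image(n))
a=cv2.imread("pics/top5.png");b=cv2.imread("pics/scene5.png")
cv2.imwrite("pics/m5.png",np.hstack([cv2.resize(b[90:200,100:220],(490,450)),cv2.resize(a[140:270,80:180],(300,450))]))
E
```

```text
t 8.17 p [385.4 337.8 192.4] psi 0.0009 z [-0.006 -0.003 -1.   ] F [ 0.3 -0.4 -0.1] gap 70.1
```

View pics/m5.png

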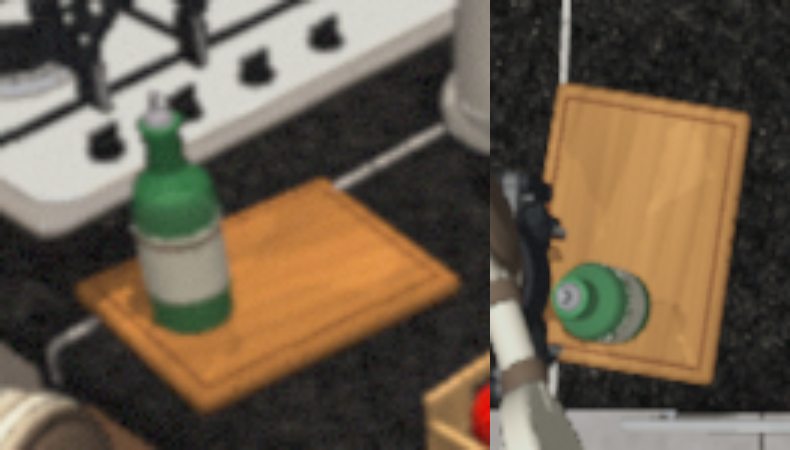

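drive_tool:
  deltas: "0 0 0 0 0 -0.03 0.07; 0 0 0 -0.03 0.013 -0.035 0.07; 0 0 0 -0.068 0.03 -0.035 0.07; 0 0 0 -0.105 0.046 -0.035 0.07; 0 0 0 -0.143 0.062 -0.035 0.07; 0 0 0 -0.18 0.078 -0.035 0.07; 0 0 0 -0.218 0.095 -0.035 0.07; 0 0 0 -0.25 0.109 -0.035 0.07"

```text
time: 8.93
eef_pos: [497.2, 86.4, 229.4]
ee_rot: [0.0, 0.707, 0.707, 0.0]
contact_force: [1.2, 0.8, 0.2]
finger_gap: 70.0
```

drive_tool:
  deltas: "0 0 0 -0.02 0.008 0 0.07; 0 0 0 -0.033 0.014 0 0.07; 0 0 0 -0.033 0.014 0.02 0.07; 0 0 0 -0.033 0.014 0.03 0.07; 0 0 0 -0.033 0.014 0.03 0.07; 0 0 0 -0.033 0.014 0.03 0.07; 0 0 0 -0.033 0.014 0.03 0.07; 0 0 0 -0.033 0.014 0.03 0.07"

```text
time: 9.6
eef_pos: [511.0, 56.6, 200.2]
ee_rot: [0.001, 0.706, 0.708, 0.0]
contact_force: [0.1, -0.2, 0.7]
finger_gap: 70.2
```

```bash
python3 - <<'E'
from h import *
state()
for n in("scene","top"): cv2.imwrite(f"pics/{n}6.png",manip.get_image(n))
a=cv2.imread("pics/top6.png");b=cv2.imread("pics/scene6.png")
cv2.imwrite("pics/m6.png",np.hstack([cv2.resize(b[90:240,180:330],(450,450)),cv2.resize(a[140:270,200:300],(300,450))]))
E
```

```text
t 9.6 p [511.   56.6 200.2] psi 0.0022 z [ 0.001 -0.    -1.   ] F [ 0.1 -0.2  0.7] gap 70.2
```

View pics/m6.png

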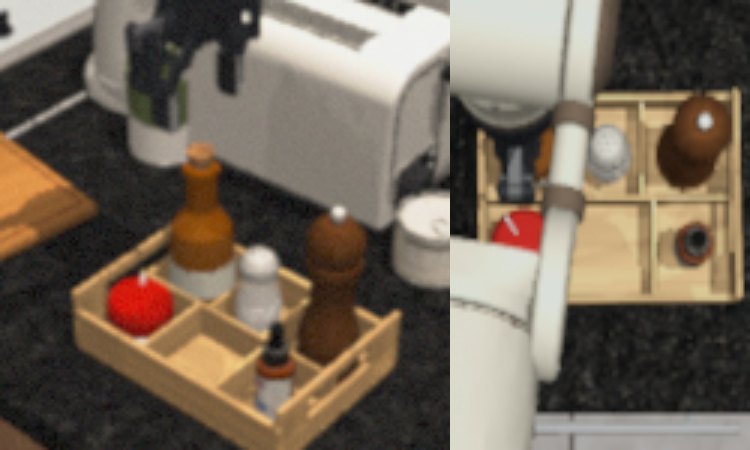

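drive_tool:
  deltas: "0 0 0 0 0 0.015 0.07; 0 0 0 0 0 0.035 0.07; 0 0 0 0 0 0.055 0.07; 0 0 0 0 0 0.072 0.07; 0 0 0 0 0 0.083 0.07; 0 0 0 0 0 0.088 0.07; 0 0 0 0 0 0.088 0.06; 0 0 0 0 0 0.088 0.045"

```text
time: 10.37
eef_pos: [511.2, 56.0, 112.1]
ee_rot: [0.0, 0.707, 0.707, 0.0]
contact_force: [0.8, 0.1, -0.2]
finger_gap: 49.5
```

drive_tool:
  deltas: "0 0 0 0 0 0 0.035; 0 0 0 0 0 0 0.03; 0 0 0 0 0 0 0.025; 0 0 0 0 0 0 0.015; 0 0 0 0 0 0 0.015; 0 0 0 0 0 0 0.015; 0 0 0 0 0 0 0.015; 0 0 0 0 0 0 0.015"

```text
time: 11.03
eef_pos: [511.9, 55.9, 112.8]
ee_rot: [0.001, 0.707, 0.707, 0.001]
contact_force: [0.9, -0.2, 5.8]
finger_gap: 30.4
```

```bash
python3 - <<'E'
from h import *
state()
for n in("scene","top"): cv2.imwrite(f"pics/{n}7.png",manip.get_image(n))
b=cv2.imread("pics/scene7.png")
cv2.imwrite("pics/m7.png",cv2.resize(b[90:240,180:330],(600,600)))
E
```

```text
t 11.03 p [511.9  55.9 112.8] psi 0.0011 z [ 0.003 -0.    -1.   ] F [ 0.9 -0.2  5.8] gap 30.4
```

View pics/m7.png

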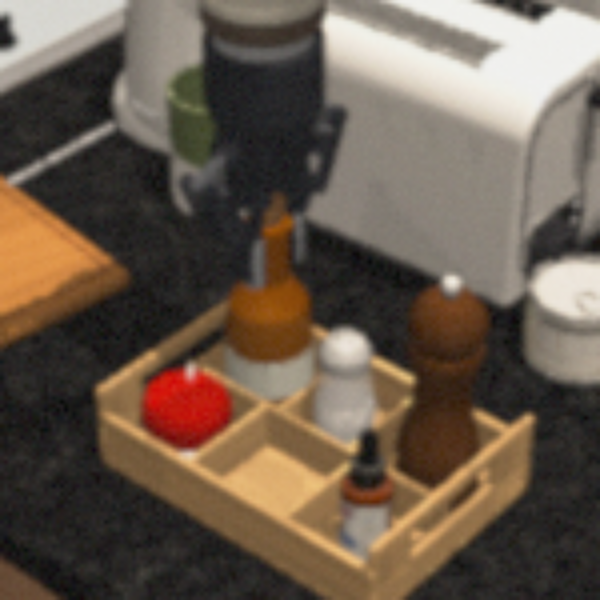

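drive_tool:
  deltas: "0 0 0 0 0 -0.005 0.015; 0 0 0 0 0 -0.015 0.015; 0 0 0 0 0 -0.03 0.015; 0 0 0 0 0 -0.045 0.015; 0 0 0 0 0 -0.06 0.015; 0 0 0 0 0 -0.08 0.015; 0 0 0 0 0 -0.095 0.015; 0 0 0 0 0 -0.1 0.015"

```text
time: 11.8
eef_pos: [511.6, 55.9, 214.1]
ee_rot: [0.001, 0.707, 0.707, 0.001]
contact_force: [0.3, 0.6, -2.5]
finger_gap: 30.5
```

drive_tool:
  deltas: "0 0 0 0.01 0 0 0.015; 0 0 0 0.025 0 0 0.015; 0 0 0 0.045 -0.001 0 0.015; 0 0 0 0.068 -0.001 0 0.015; 0 0 0 0.091 -0.002 0 0.015; 0 0 0 0.114 -0.002 0 0.015; 0 0 0 0.137 -0.003 0 0.015; 0 0 0 0.16 -0.003 0 0.015"

```text
time: 12.47
eef_pos: [505.8, 217.7, 209.4]
ee_rot: [-0.001, 0.707, 0.708, -0.001]
contact_force: [-0.7, 0.0, -3.2]
finger_gap: 30.5
```

drive_tool:
  deltas: "0 0 0 0.023 0 0 0.015; 0 0 0 0.046 -0.001 0 0.015; 0 0 0 0.069 -0.001 0 0.015; 0 0 0 0.092 -0.002 0 0.015; 0 0 0 0.112 -0.002 0 0.015; 0 0 0 0.13 -0.003 0 0.015; 0 0 0 0.142 -0.003 0 0.015; 0 0 0 0.148 -0.003 0 0.015"

```text
time: 13.13
eef_pos: [502.9, 365.6, 209.6]
ee_rot: [-0.001, 0.706, 0.708, -0.001]
contact_force: [0.3, -0.8, -3.2]
finger_gap: 30.0
```

drive_tool:
  deltas: "0 0 0 0 0 0.008 0.015; 0 0 0 0 0 0.023 0.015; 0 0 0 0 0 0.04 0.015; 0 0 0 0 0 0.057 0.015; 0 0 0 0 0 0.07 0.015; 0 0 0 0 0 0.08 0.015; 0 0 0 0 0 0.085 0.015; 0 0 0 0 0 0.086 0.015"

```text
time: 13.8
eef_pos: [503.8, 363.4, 124.0]
ee_rot: [-0.0, 0.707, 0.707, -0.001]
contact_force: [-0.2, -0.5, -3.1]
finger_gap: 30.3
```

```bash
python3 - <<'E'
from h import *
state()
for n in("scene","top"): cv2.imwrite(f"pics/{n}8.png",manip.get_image(n))
a=cv2.imread("pics/top8.png");b=cv2.imread("pics/scene8.png")
cv2.imwrite("pics/m8.png",np.hstack([cv2.resize(b[90:200,100:220],(490,450)),cv2.resize(a[140:270,80:180],(300,450))]))
E
```

```text
t 13.8 p [503.8 363.4 124. ] psi 0.0006 z [-0.002 -0.001 -1.   ] F [-0.2 -0.5 -3.1] gap 30.3
```

View pics/m8.png

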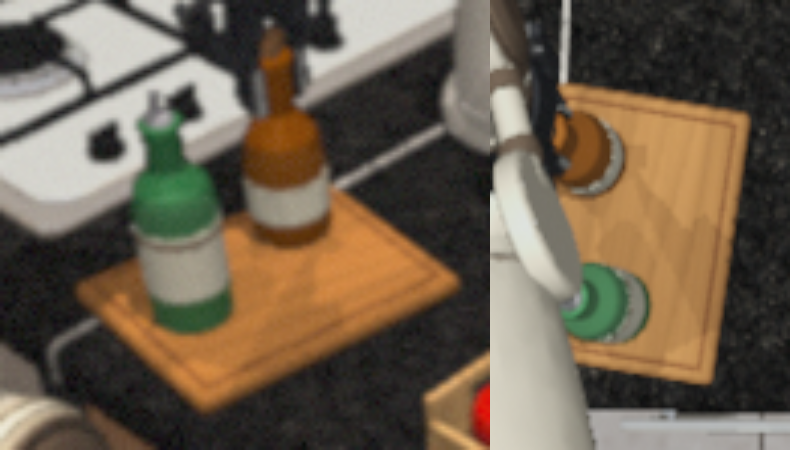

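drive_tool:
  deltas: "0 0 0 0 0 0.001 0.015; 0 0 0 0 0 0.002 0.015; 0 0 0 0 0 0.003 0.015; 0 0 0 0 0 0.003 0.015; 0 0 0 0 0 0.004 0.015; 0 0 0 0 0 0.004 0.015; 0 0 0 0 0 0.004 0.015; 0 0 0 0 0 0.004 0.015"

```text
time: 14.57
eef_pos: [505.2, 364.4, 122.9]
ee_rot: [0.0, 0.707, 0.707, 0.001]
contact_force: [-1.0, 0.2, 6.1]
finger_gap: 30.3
```

drive_tool:
  deltas: "0 0 0 0 0 -0.001 0.015; 0 0 0 0 0 -0.001 0.033; 0 0 0 0 0 -0.001 0.038; 0 0 0 0 0 -0.001 0.045; 0 0 0 0 0 -0.001 0.06; 0 0 0 0 0 -0.01 0.07; 0 0 0 0 0 -0.03 0.07; 0 0 0 0 0 -0.06 0.07"

```text
time: 15.23
eef_pos: [502.4, 363.1, 179.2]
ee_rot: [-0.001, 0.707, 0.707, -0.003]
contact_force: [0.2, -0.1, -0.3]
finger_gap: 69.8
```

```bash
python3 - <<'E'
from h import *
state()
for n in("scene","top"): cv2.imwrite(f"pics/{n}9.png",manip.get_image(n))
a=cv2.imread("pics/top9.png");b=cv2.imread("pics/scene9.png")
cv2.imwrite("pics/m9.png",np.hstack([cv2.resize(b[90:240,100:320],(450,307)),cv2.resize(a[140:270,80:310],(340,307))]))
E
```

```text
t 15.23 p [502.4 363.1 179.2] psi 0.0009 z [-0.006 -0.003 -1.   ] F [ 0.2 -0.1 -0.3] gap 69.8
```

View pics/m9.png

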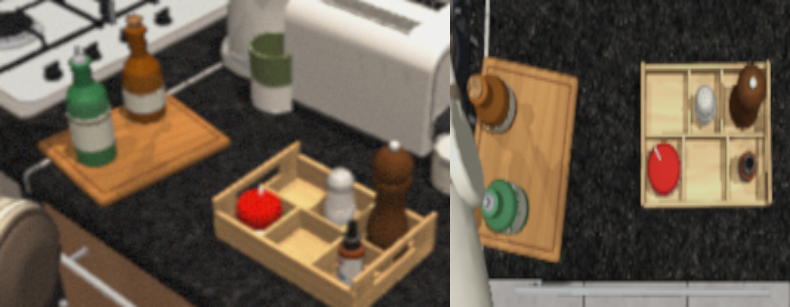

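drive_tool:
  deltas: "0 0 0 0 0 -0.03 0.07; 0 0 0 -0.02 0 -0.05 0.07; 0 0 0 -0.055 0.001 -0.05 0.07; 0 0 0 -0.095 0.002 -0.05 0.07; 0 0 0 -0.135 0.003 -0.05 0.07; 0 0 0 -0.175 0.003 -0.05 0.07; 0 0 0 -0.215 0.004 -0.05 0.07; 0 0 0 -0.255 0.005 -0.05 0.07"

```text
time: 16.0
eef_pos: [509.2, 107.3, 231.7]
ee_rot: [0.0, 0.707, 0.708, 0.0]
contact_force: [-0.4, 0.1, 0.5]
finger_gap: 70.2
```

drive_tool:
  deltas: "0 0 0 -0.038 0.001 0 0.075; 0 0 0 -0.076 0.002 0 0.075; 0 0 0 -0.114 0.002 0 0.075; 0 0 0 -0.15 0.003 0 0.075; 0 0 0 -0.18 0.004 0 0.075; 0 0 0 -0.196 0.004 0 0.075; 0 0 0 -0.198 0.004 0.01 0.075; 0 0 0 -0.198 0.004 0.02 0.075"

```text
time: 16.67
eef_pos: [514.1, -89.8, 211.3]
ee_rot: [0.001, 0.707, 0.707, 0.0]
contact_force: [-1.4, 0.8, 0.3]
finger_gap: 75.1
```

```bash
python3 - <<'E'
from h import *
state()
for n in("scene","top"): cv2.imwrite(f"pics/{n}10.png",manip.get_image(n))
a=cv2.imread("pics/top10.png");b=cv2.imread("pics/scene10.png")
cv2.imwrite("pics/m10.png",np.hstack([cv2.resize(b[90:240,200:350],(450,450)),cv2.resize(a[140:270,200:300],(300,450))]))
E
```

```text
t 16.67 p [514.1 -89.8 211.3] psi -0.0009 z [ 0.001 -0.    -1.   ] F [-1.4  0.8  0.3] gap 75.1
```

View pics/m10.png

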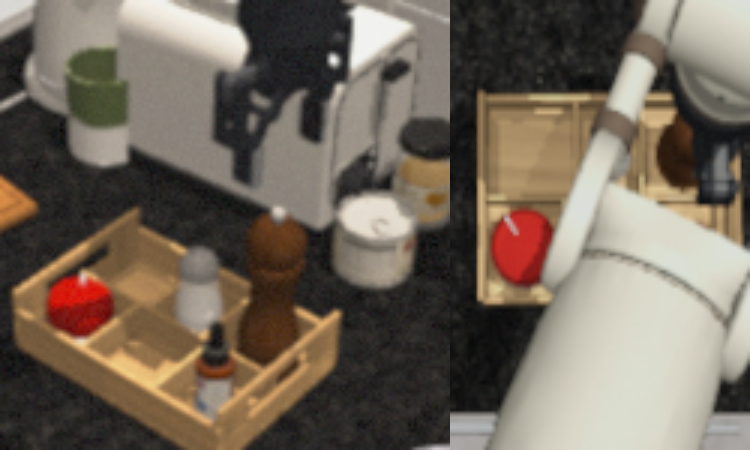

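drive_tool:
  deltas: "0 0 0 0 0 0.015 0.075; 0 0 0 0 0 0.035 0.075; 0 0 0 0 0 0.055 0.075; 0 0 0 0 0 0.07 0.075; 0 0 0 0 0 0.08 0.075; 0 0 0 0 0 0.083 0.075; 0 0 0 0 0 0.083 0.07; 0 0 0 0 0 0.083 0.06"

```text
time: 17.43
eef_pos: [514.3, -88.7, 129.1]
ee_rot: [0.001, 0.706, 0.708, 0.0]
contact_force: [0.0, -0.5, 0.0]
finger_gap: 61.1
```

drive_tool:
  deltas: "0 0 0 0 0 0 0.055; 0 0 0 0 0 0 0.05; 0 0 0 0 0 0 0.045; 0 0 0 0 0 0 0.04; 0 0 0 0 0 0 0.035; 0 0 0 0 0 0 0.035; 0 0 0 0 0 0 0.035; 0 0 0 0 0 0 0.035"

```text
time: 18.1
eef_pos: [514.8, -89.4, 130.1]
ee_rot: [0.001, 0.707, 0.707, 0.001]
contact_force: [-0.6, 0.9, 6.6]
finger_gap: 45.9
```

```bash
python3 - <<'E'
from h import *
state()
for n in("scene","top"): cv2.imwrite(f"pics/{n}11.png",manip.get_image(n))
b=cv2.imread("pics/scene11.png")
cv2.imwrite("pics/m11.png",cv2.resize(b[90:240,200:350],(600,600)))
E
```

```text
t 18.1 p [514.8 -89.4 130.1] psi 0.0009 z [ 0.003 -0.001 -1.   ] F [-0.6  0.9  6.6] gap 45.9
```

View pics/m11.png

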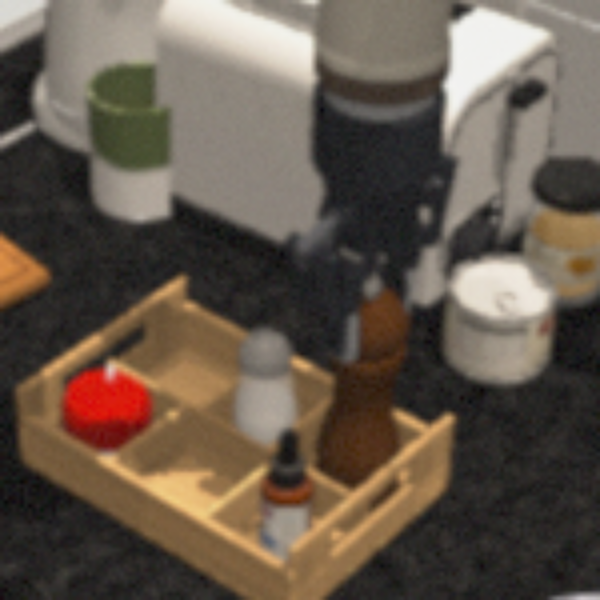

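drive_tool:
  deltas: "0 0 0 0 0 0 0.05; 0 0 0 0 0 0 0.06; 0 0 0 0 0 0 0.065; 0 0 0 0 0 0.003 0.07; 0 0 0 0 0 0.005 0.07; 0 0 0 0 0 0.007 0.07; 0 0 0 0 0 0.007 0.065; 0 0 0 0 0 0.007 0.06"

```text
time: 18.87
eef_pos: [513.5, -88.9, 120.9]
ee_rot: [-0.0, 0.707, 0.707, -0.0]
contact_force: [-0.4, -0.1, 0.2]
finger_gap: 59.9
```

drive_tool:
  deltas: "0 0 0 0 0 0 0.055; 0 0 0 0 0 0 0.05; 0 0 0 0 0 0 0.045; 0 0 0 0 0 0 0.04; 0 0 0 0 0 0 0.035; 0 0 0 0 0 0 0.035; 0 0 0 0 0 0 0.035; 0 0 0 0 0 0 0.035"

```text
time: 19.53
eef_pos: [514.3, -89.2, 121.9]
ee_rot: [0.001, 0.707, 0.707, 0.0]
contact_force: [0.7, 0.7, 4.8]
finger_gap: 45.7
```

```bash
python3 - <<'E'
from h import *
state()
for n in("scene","top"): cv2.imwrite(f"pics/{n}12.png",manip.get_image(n))
b=cv2.imread("pics/scene12.png")
cv2.imwrite("pics/m12.png",cv2.resize(b[130:220,250:340],(600,600),interpolation=2))
E
```

```text
t 19.53 p [514.3 -89.2 121.9] psi 0.001 z [ 0.001 -0.001 -1.   ] F [0.7 0.7 4.8] gap 45.7
```

View pics/m12.png

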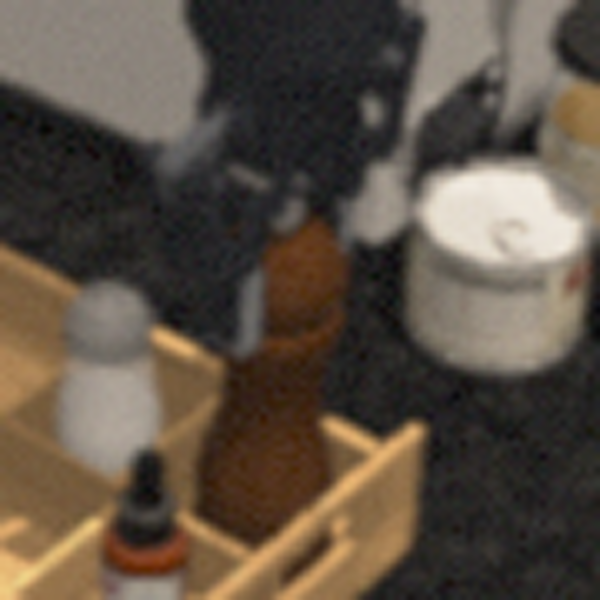

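drive_tool:
  deltas: "0 0 0 0 0 -0.004 0.035; 0 0 0 0 0 -0.012 0.035; 0 0 0 0 0 -0.025 0.035; 0 0 0 0 0 -0.042 0.035; 0 0 0 0 0 -0.06 0.035; 0 0 0 0 0 -0.08 0.035; 0 0 0 0 0 -0.097 0.035; 0 0 0 0 0 -0.105 0.035"

```text
time: 20.3
eef_pos: [514.3, -89.2, 228.7]
ee_rot: [0.001, 0.707, 0.707, 0.0]
contact_force: [-0.3, -0.7, -1.2]
finger_gap: 46.0
```

```bash
python3 - <<'E'
from h import *
state()
for n in("scene",): cv2.imwrite(f"pics/{n}13.png",manip.get_image(n))
b=cv2.imread("pics/scene13.png")
cv2.imwrite("pics/m13.png",cv2.resize(b[90:240,200:350],(500,500),interpolation=2))
E
```

```text
t 20.3 p [514.3 -89.2 228.7] psi 0.0011 z [ 0.002 -0.001 -1.   ] F [-0.3 -0.7 -1.2] gap 46.0
```

View pics/m13.png

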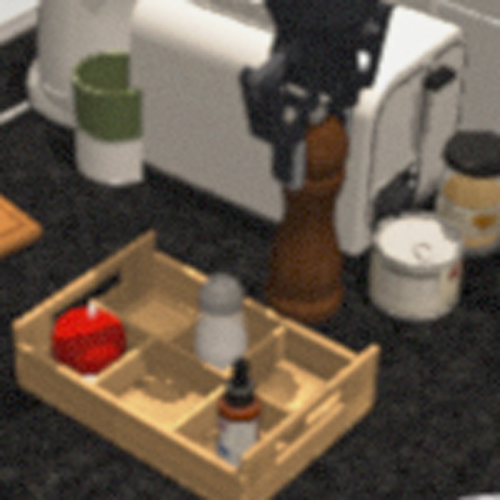

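drive_tool:
  deltas: "0 0 0 0.01 -0.001 -0.004 0.035; 0 0 0 0.028 -0.002 -0.006 0.035; 0 0 0 0.05 -0.003 -0.006 0.035; 0 0 0 0.073 -0.005 -0.006 0.035; 0 0 0 0.096 -0.007 -0.006 0.035; 0 0 0 0.12 -0.008 -0.006 0.035; 0 0 0 0.144 -0.01 -0.006 0.035; 0 0 0 0.168 -0.012 -0.006 0.035"

```text
time: 21.02
eef_pos: [500.0, 80.9, 230.5]
ee_rot: [-0.001, 0.707, 0.708, -0.001]
contact_force: [0.4, -0.1, -2.1]
finger_gap: 46.3
```

drive_tool:
  deltas: "0 0 0 0.025 -0.002 0 0.035; 0 0 0 0.05 -0.003 0 0.035; 0 0 0 0.075 -0.005 0 0.035; 0 0 0 0.1 -0.007 0 0.035; 0 0 0 0.125 -0.009 0 0.035; 0 0 0 0.15 -0.01 0 0.035; 0 0 0 0.175 -0.012 0 0.035; 0 0 0 0.19 -0.013 0 0.035"

```text
time: 21.68
eef_pos: [486.2, 271.6, 230.4]
ee_rot: [-0.001, 0.706, 0.708, -0.001]
contact_force: [0.1, -0.4, -2.2]
finger_gap: 46.3
```

drive_tool:
  deltas: "0 0 0 0.005 0 0.008 0.035; 0 0 0 0.006 0 0.023 0.035; 0 0 0 0.006 0 0.042 0.035; 0 0 0 0.006 0 0.061 0.035; 0 0 0 0.006 0 0.077 0.035; 0 0 0 0.006 0 0.089 0.035; 0 0 0 0.006 0 0.096 0.035; 0 0 0 0.006 0 0.097 0.035"

```text
time: 22.35
eef_pos: [486.9, 274.3, 132.9]
ee_rot: [-0.001, 0.707, 0.707, -0.002]
contact_force: [-0.9, 0.3, -1.7]
finger_gap: 46.1
```

```bash
python3 - <<'E'
from h import *
state()
for n in("scene","top"): cv2.imwrite(f"pics/{n}14.png",manip.get_image(n))
a=cv2.imread("pics/top14.png");b=cv2.imread("pics/scene14.png")
cv2.imwrite("pics/m14.png",np.hstack([cv2.resize(b[90:200,100:220],(490,450)),cv2.resize(a[140:270,80:180],(300,450))]))
E
```

```text
t 22.35 p [486.9 274.3 132.9] psi 0.0007 z [-0.004 -0.001 -1.   ] F [-0.9  0.3 -1.7] gap 46.1
```

View pics/m14.png

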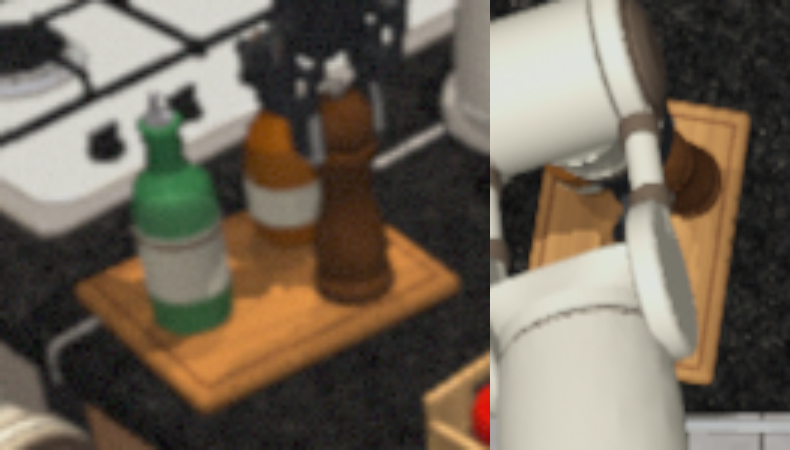

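drive_tool:
  deltas: "0 0 0 0 0 0.001 0.035; 0 0 0 0 0 0.002 0.035; 0 0 0 0 0 0.003 0.035; 0 0 0 0 0 0.003 0.035; 0 0 0 0 0 0.004 0.035; 0 0 0 0 0 0.004 0.035; 0 0 0 0 0 0.004 0.035; 0 0 0 0 0 0.004 0.035"

```text
time: 23.12
eef_pos: [488.8, 275.2, 132.0]
ee_rot: [0.0, 0.707, 0.707, 0.001]
contact_force: [-0.3, 0.4, 2.9]
finger_gap: 45.8
```

drive_tool:
  deltas: "0 0 0 0 0 0 0.05; 0 0 0 0 0 0 0.055; 0 0 0 0 0 0 0.06; 0 0 0 0 0 0 0.07; 0 0 0 0 0 0 0.07; 0 0 0 0 0 -0.01 0.07; 0 0 0 0 0 -0.03 0.07; 0 0 0 0 0 -0.06 0.07"

```text
time: 23.78
eef_pos: [486.5, 274.4, 189.8]
ee_rot: [-0.001, 0.707, 0.707, -0.003]
contact_force: [0.2, 0.6, 0.8]
finger_gap: 69.9
```

drive_tool:
  deltas: "0 0 0 0 0 -0.03 0.06; 0 0 0 -0.02 0.001 -0.04 0.06; 0 0 0 -0.055 0.004 -0.04 0.06; 0 0 0 -0.095 0.006 -0.04 0.06; 0 0 0 -0.135 0.009 -0.04 0.06; 0 0 0 -0.175 0.012 -0.04 0.06; 0 0 0 -0.215 0.015 -0.04 0.06; 0 0 0 -0.255 0.018 -0.04 0.06"

```text
time: 24.45
eef_pos: [506.6, 18.2, 232.4]
ee_rot: [0.001, 0.707, 0.708, 0.0]
contact_force: [1.1, 0.4, 0.3]
finger_gap: 60.1
```

```bash
python3 - <<'E'
from h import *
state()
for n in("scene","top"): cv2.imwrite(f"pics/{n}15.png",manip.get_image(n))
a=cv2.imread("pics/top15.png");b=cv2.imread("pics/scene15.png")
cv2.imwrite("pics/m15.png",np.hstack([cv2.resize(b[90:240,100:320],(450,307)),cv2.resize(a[140:270,80:310],(340,307))]))
E
```

```text
t 24.45 p [506.6  18.2 232.4] psi 0.0013 z [ 0.001 -0.    -1.   ] F [1.1 0.4 0.3] gap 60.1
```

View pics/m15.png

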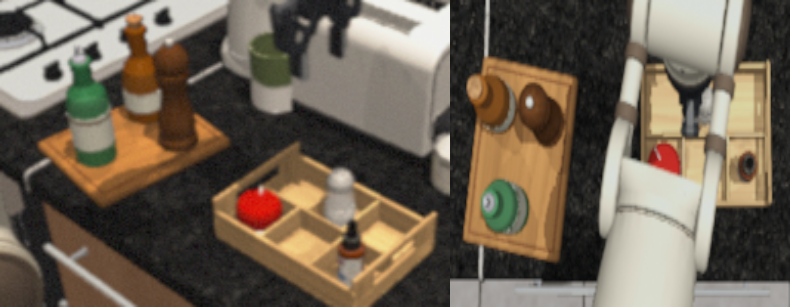

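drive_tool:
  deltas: "0 0 0 -0.012 0.001 0 0.064; 0 0 0 -0.028 0.002 0.01 0.064; 0 0 0 -0.033 0.002 0.03 0.064; 0 0 0 -0.033 0.002 0.055 0.064; 0 0 0 -0.033 0.002 0.08 0.064; 0 0 0 -0.033 0.002 0.1 0.064; 0 0 0 -0.033 0.002 0.115 0.064; 0 0 0 -0.033 0.002 0.12 0.064"

```text
time: 25.22
eef_pos: [506.9, -11.7, 108.8]
ee_rot: [-0.002, 0.706, 0.708, -0.001]
contact_force: [0.3, -0.3, -1.0]
finger_gap: 64.2
```

```bash
python3 - <<'E'
from h import *
state()
for n in("scene","top"): cv2.imwrite(f"pics/{n}16.png",manip.get_image(n))
a=cv2.imread("pics/top16.png");b=cv2.imread("pics/scene16.png")
cv2.imwrite("pics/m16.png",np.hstack([cv2.resize(b[120:240,190:310],(480,480)),cv2.resize(a[150:240,210:300],(300,480))]))
E
```

```text
t 25.22 p [506.9 -11.7 108.8] psi 0.0028 z [-0.005  0.001 -1.   ] F [ 0.3 -0.3 -1. ] gap 64.2
```

View pics/m16.png

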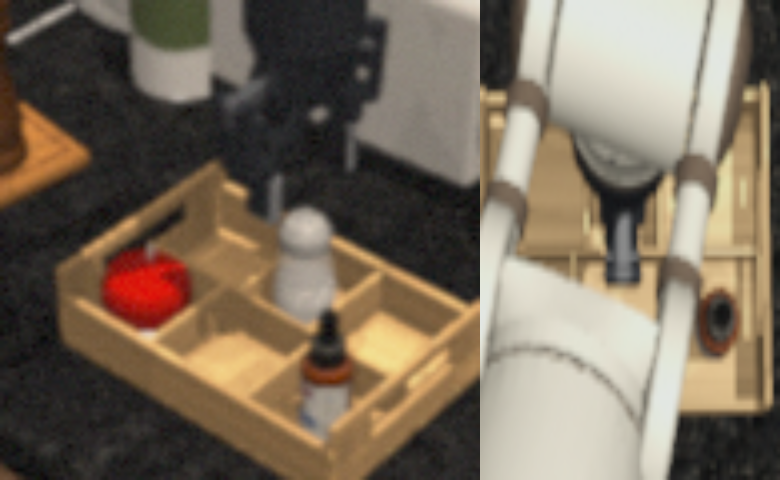

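drive_tool:
  deltas: "0 0 0 0 0 0.01 0.064; 0 0 0 0 0 0.025 0.064; 0 0 0 0 0 0.04 0.064; 0 0 0 0 0 0.053 0.064; 0 0 0 0 0 0.061 0.064; 0 0 0 0 0 0.065 0.064; 0 0 0 0 0 0.066 0.062; 0 0 0 0 0 0.066 0.058"

```text
time: 25.98
eef_pos: [509.2, -13.1, 45.8]
ee_rot: [0.0, 0.707, 0.707, 0.0]
contact_force: [0.6, -0.1, 0.2]
finger_gap: 58.2
```

drive_tool:
  deltas: "0 0 0 0 0 0 0.053; 0 0 0 0 0 0 0.048; 0 0 0 0 0 0 0.044; 0 0 0 0 0 0 0.04; 0 0 0 0 0 0 0.035; 0 0 0 0 0 0 0.03; 0 0 0 0 0 0 0.03; 0 0 0 0 0 0 0.03"

```text
time: 26.65
eef_pos: [509.1, -13.1, 46.2]
ee_rot: [0.0, 0.707, 0.707, 0.0]
contact_force: [-2.1, 0.4, 6.1]
finger_gap: 35.9
```

```bash
python3 - <<'E'
from h import *
state()
for n in("scene",): cv2.imwrite(f"pics/{n}17.png",manip.get_image(n))
b=cv2.imread("pics/scene17.png")
cv2.imwrite("pics/m17.png",cv2.resize(b[120:240,190:310],(600,600)))
E
```

```text
t 26.65 p [509.1 -13.1  46.2] psi 0.0011 z [ 0.001 -0.    -1.   ] F [-2.1  0.4  6.1] gap 35.9
```

View pics/m17.png

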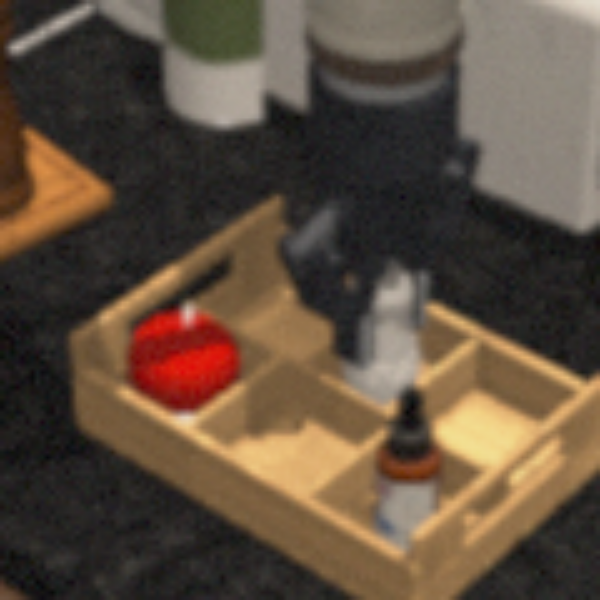

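drive_tool:
  deltas: "0 0 0 0 0 0 0.045; 0 0 0 0 0 0 0.052; 0 0 0 0 0 0 0.055; 0 0 0 0 0 0.001 0.056; 0 0 0 0 0 0.002 0.056; 0 0 0 0 0 0.003 0.056; 0 0 0 0 0 0.004 0.056; 0 0 0 0 0 0.004 0.056"

```text
time: 27.37
eef_pos: [508.4, -12.9, 40.9]
ee_rot: [-0.0, 0.707, 0.707, -0.0]
contact_force: [0.0, 0.3, 0.7]
finger_gap: 56.1
```

drive_tool:
  deltas: "0 0 0 0 0 0 0.052; 0 0 0 0 0 0 0.048; 0 0 0 0 0 0 0.044; 0 0 0 0 0 0 0.04; 0 0 0 0 0 0 0.035; 0 0 0 0 0 0 0.035; 0 0 0 0 0 0 0.035; 0 0 0 0 0 0 0.035"

```text
time: 28.03
eef_pos: [509.1, -13.1, 41.9]
ee_rot: [0.0, 0.707, 0.707, 0.0]
contact_force: [-0.8, -0.2, 5.7]
finger_gap: 36.6
```

```bash
python3 - <<'E'
from h import *
state()
for n in("scene",): cv2.imwrite(f"pics/{n}18.png",manip.get_image(n))
b=cv2.imread("pics/scene18.png")
cv2.imwrite("pics/m18.png",cv2.resize(b[150:220,230:300],(600,600),interpolation=2))
E
```

```text
t 28.03 p [509.1 -13.1  41.9] psi 0.001 z [ 0.001 -0.    -1.   ] F [-0.8 -0.2  5.7] gap 36.6
```

View pics/m18.png

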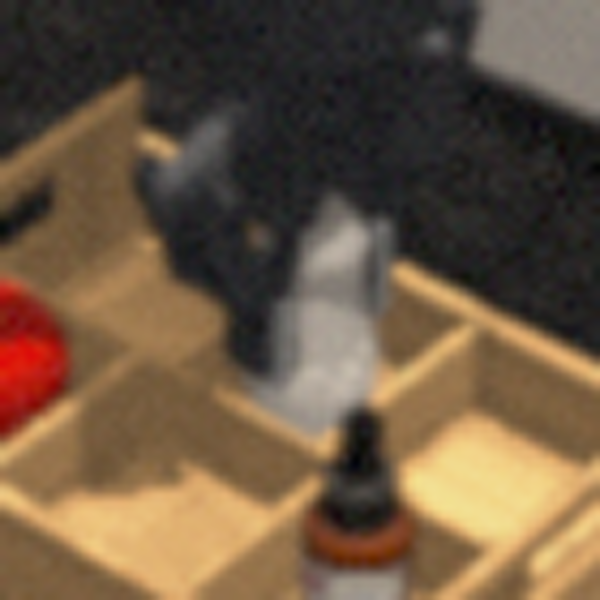

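drive_tool:
  deltas: "0 0 0 0 0 -0.002 0.03; 0 0 0 0 0 -0.004 0.03; 0 0 0 0 0 -0.007 0.03; 0 0 0 0 0 -0.01 0.03; 0 0 0 0 0 -0.013 0.03; 0 0 0 0 0 -0.015 0.03; 0 0 0 0 0 -0.015 0.03; 0 0 0 0 0 -0.015 0.03"

```text
time: 28.75
eef_pos: [508.8, -13.0, 56.5]
ee_rot: [0.0, 0.707, 0.707, 0.0]
contact_force: [0.3, -0.2, -1.6]
finger_gap: 36.6
```

```bash
python3 - <<'E'
from h import *
state()
for n in("scene",): cv2.imwrite(f"pics/{n}19.png",manip.get_image(n))
b=cv2.imread("pics/scene19.png")
cv2.imwrite("pics/m19.png",cv2.resize(b[150:220,230:300],(600,600),interpolation=2))
E
```

```text
t 28.75 p [508.8 -13.   56.5] psi 0.001 z [ 0. -0. -1.] F [ 0.3 -0.2 -1.6] gap 36.6
```

View pics/m19.png

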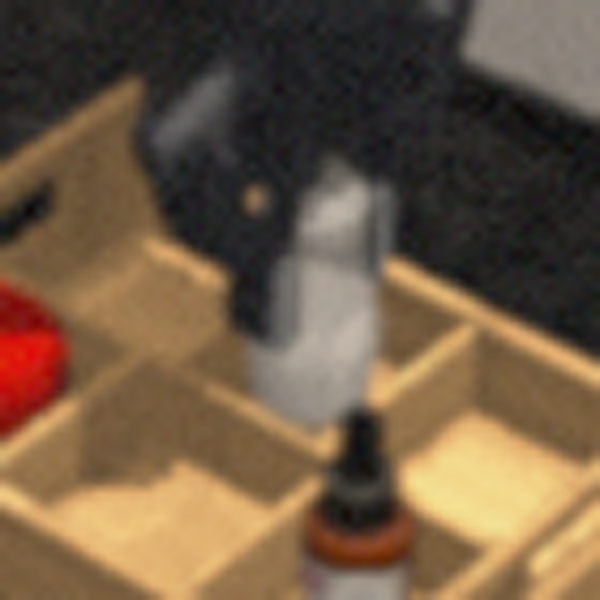

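```bash
python3 - <<'E'
from h import *
ts=lambda u,v:crop2px(u,v,330,165,7,7); ss=lambda u,v:crop2px(u,v,325,210,5.5,5.5)
m=atz("top",ts(314,280),40);print("centre from mid wire top",m.round(1))
print("wire ends",atz("top",ts(378,205),40).round(1),atz("top",ts(250,355),40).round(1))
# near end wire: midpoint between (92,215) and(220,68)
print("far end wire", atz("top",ts(150,140),40).round(1))
f,ls=fitrect([("top",ts(50,230),(88,48,10)),("top",ts(195,58),(88,-48,10)),("top",ts(385,520),(-88,48,10)),
("scene",ss(40,212),(88,48,10)),("scene",ss(160,545),(-88,48,10)),("scene",ss(395,515),(-88,-48,10))])
r=ls(f,[456,-347,.86]);print(r.x.round(3),r.fun.round(1))
c,s=np.cos(r.x[2]),np.sin(r.x[2])
for k in(41,44,46):print("bay",k,r.x[0]+k*c,r.x[1]+k*s)
E
```

```text
centre from mid wire top [ 456.2 -347.6   40. ]
wire ends [ 485.8 -373.4   40. ] [ 426.8 -322.    40. ]
far end wire [ 510.6 -284.5   40. ]
[ 454.509 -346.73     0.858] [-0.8  0.9  0.4 -0.1 -0.1  1.2  0.6 -0.5  0.  -0.8  0.7 -0.4]
bay 41 481.32305439351614 -315.7142085232291
bay 44 483.28505979933476 -313.44472955493296
bay 46 484.5930634032138 -311.9317435760689
```

drive_tool:
  deltas: "0 0 0 0 0 -0.006 0.03; 0 0 0 0 0 -0.017 0.03; 0 0 0 0 0 -0.032 0.03; 0 0 0 0 0 -0.05 0.03; 0 0 0 0 0 -0.07 0.03; 0 0 0 -0.003 0 -0.09 0.03; 0 0 0 -0.01 -0.001 -0.108 0.03; 0 0 0 -0.025 -0.002 -0.12 0.03"

```text
time: 29.47
eef_pos: [507.7, -37.5, 179.6]
ee_rot: [0.001, 0.706, 0.708, 0.001]
contact_force: [0.7, 0.6, -0.6]
finger_gap: 36.7
```

drive_tool:
  deltas: "0 0 0 -0.02 -0.002 0 0.03; 0 0 0 -0.04 -0.003 0 0.03; 0 0 0 -0.06 -0.005 0 0.03; 0 0 0 -0.08 -0.006 0 0.03; 0 0 0 -0.1 -0.008 0 0.03; 0 0 0 -0.12 -0.01 0 0.03; 0 0 0 -0.14 -0.011 0 0.03; 0 0 0 -0.16 -0.013 0 0.03"

```text
time: 30.13
eef_pos: [493.9, -199.1, 177.5]
ee_rot: [0.001, 0.707, 0.707, 0.0]
contact_force: [0.3, 0.0, -1.7]
finger_gap: 37.0
```

drive_tool:
  deltas: "0 0 0.07 -0.018 -0.001 0 0.03; 0 0 0.16 -0.036 -0.003 0 0.03; 0 0 0.26 -0.054 -0.004 0 0.03; 0 0 0.36 -0.072 -0.006 0 0.03; 0 0 0.46 -0.088 -0.007 0 0.03; 0 0 0.56 -0.101 -0.008 0 0.03; 0 0 0.65 -0.11 -0.009 0 0.03; 0 0 0.71 -0.115 -0.009 0 0.03"

```text
time: 30.8
eef_pos: [484.8, -314.4, 177.4]
ee_rot: [0.001, 0.91, 0.415, 0.0]
contact_force: [0.1, 0.8, 0.3]
finger_gap: 36.4
```

```bash
python3 - <<'E'
from h import *
togo([484.5,-313,100])
for n in("scene","top"): cv2.imwrite(f"pics/{n}20.png",manip.get_image(n))
a=cv2.imread("pics/top20.png");b=cv2.imread("pics/scene20.png")
cv2.imwrite("pics/m20.png",np.hstack([cv2.resize(b[180:310,300:430],(450,450)),cv2.resize(a[140:270,320:420],(346,450))]))
E
```

```text
t 30.8 p [ 484.8 -314.4  177.4] psi -0.7144 z [ 0.001 -0.001 -1.   ] F [0.1 0.8 0.3] gap 36.4
tool shift mm to [484.5, -313, 100] [ 0.9 -1.3 77.4]
```

View pics/m20.png

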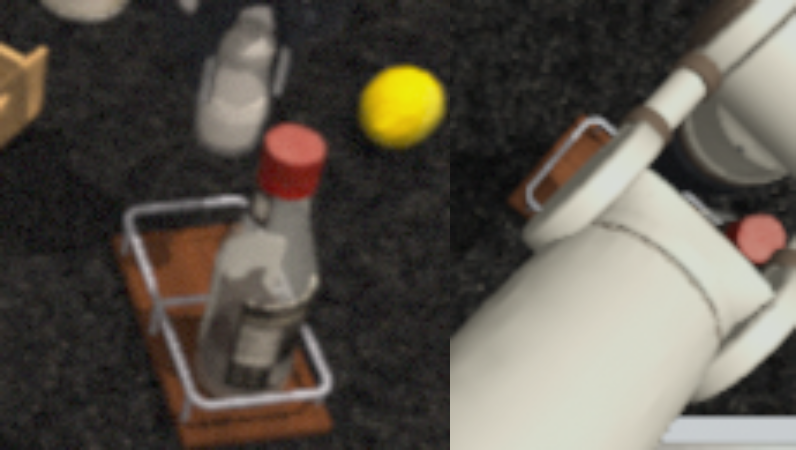

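View pics/scene20.png

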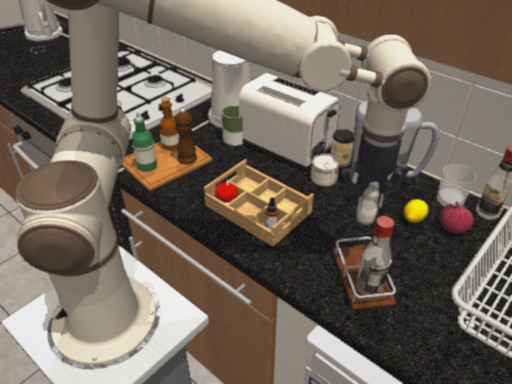

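View pics/scene17.png

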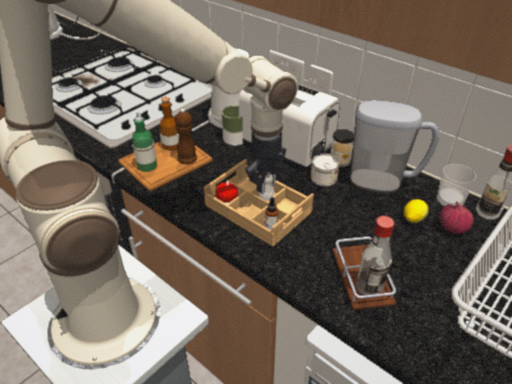

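drive_tool:
  deltas: "0 0 0 0 0 0.01 0.03; 0 0 0 0 0 0.03 0.03; 0 0 0 0 0 0.052 0.03; 0 0 0 0 0 0.075 0.03; 0 0 0 0 0 0.095 0.03; 0 0 0 0 0 0.112 0.03; 0 0 0 0 0 0.122 0.03; 0 0 0 0 0 0.124 0.03"

```text
time: 31.57
eef_pos: [483.6, -311.1, 49.7]
ee_rot: [-0.002, 0.908, 0.418, -0.001]
contact_force: [-0.5, -0.2, -0.6]
finger_gap: 36.8
```

```bash
python3 - <<'E'
from h import *
state()
for n in("scene","top"): cv2.imwrite(f"pics/{n}21.png",manip.get_image(n))
a=cv2.imread("pics/top21.png");b=cv2.imread("pics/scene21.png")
cv2.imwrite("pics/m21.png",cv2.resize(b[190:310,310:430],(600,600),interpolation=2))
E
```

```text
t 31.57 p [ 483.6 -311.1   49.7] psi -0.7075 z [-0.003  0.003 -1.   ] F [-0.5 -0.2 -0.6] gap 36.8
```

View pics/m21.png

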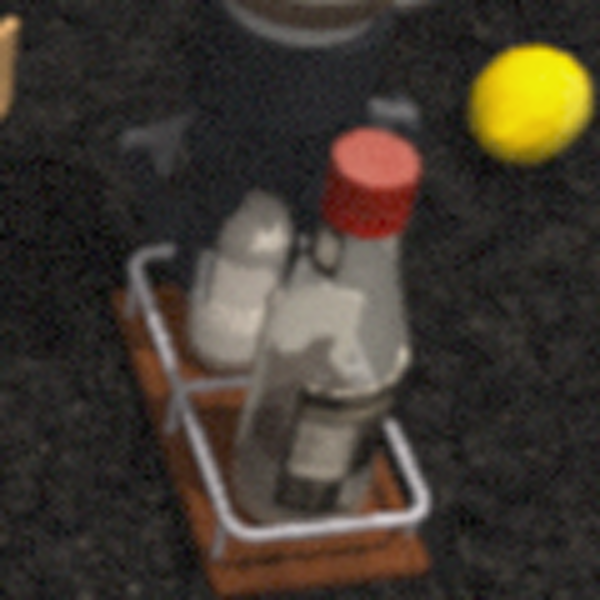

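drive_tool:
  deltas: "0 0 0 0 0 0.001 0.03; 0 0 0 0 0 0.002 0.03; 0 0 0 0 0 0.003 0.03; 0 0 0 0 0 0.004 0.03; 0 0 0 0 0 0.005 0.03; 0 0 0 0 0 0.005 0.03; 0 0 0 0 0 0.005 0.03; 0 0 0 0 0 0.005 0.03"

```text
time: 32.33
eef_pos: [485.0, -313.0, 47.3]
ee_rot: [0.0, 0.909, 0.418, -0.0]
contact_force: [-0.3, -0.2, -1.0]
finger_gap: 36.7
```

drive_tool:
  deltas: "0 0 0 0 0 0 0.03; 0 0 0 0 0 0.001 0.03; 0 0 0 0 0 0.001 0.03; 0 0 0 0 0 0.002 0.03; 0 0 0 0 0 0.002 0.03; 0 0 0 0 0 0.002 0.03; 0 0 0 0 0 0.002 0.03; 0 0 0 0 0 0.002 0.03"

```text
time: 33.0
eef_pos: [485.1, -313.1, 45.9]
ee_rot: [0.0, 0.909, 0.418, -0.0]
contact_force: [-2.1, 1.8, 5.9]
finger_gap: 36.7
```

drive_tool:
  deltas: "0 0 0 0 0 0 0.038; 0 0 0 0 0 0 0.044; 0 0 0 0 0 0 0.05; 0 0 0 0 0 0 0.056; 0 0 0 0 0 0 0.06; 0 0 0 0 0 0 0.06; 0 0 0 0 0 -0.005 0.06; 0 0 0 0 0 -0.015 0.06"

```text
time: 33.67
eef_pos: [484.1, -312.2, 59.5]
ee_rot: [-0.001, 0.909, 0.418, -0.001]
contact_force: [0.7, 0.0, -0.1]
finger_gap: 59.8
```

drive_tool:
  deltas: "0 0 0 0 0 -0.015 0.06; 0 0 0 0 0 -0.035 0.06; 0 0 0 0 0 -0.06 0.06; 0 0 0 0 0 -0.09 0.06; 0 0 0 0 0 -0.12 0.06; 0 0 0 0 0 -0.15 0.07; 0 0 0 0 0 -0.17 0.07; 0 0 0 0 0 -0.18 0.07"

```text
time: 34.33
eef_pos: [486.3, -314.2, 245.4]
ee_rot: [0.003, 0.909, 0.418, 0.001]
contact_force: [0.2, -0.3, 0.4]
finger_gap: 69.9
```

```bash
python3 - <<'E'
from h import *
state()
for n in("scene","top"): cv2.imwrite(f"pics/{n}22.png",manip.get_image(n))
a=cv2.imread("pics/top22.png");b=cv2.imread("pics/scene22.png")
cv2.imwrite("pics/m22.png",np.hstack([cv2.resize(b[190:310,310:430],(450,450),interpolation=2),cv2.resize(a[150:250,320:420],(340,450))]))
E
```

```text
t 34.33 p [ 486.3 -314.2  245.4] psi -0.7089 z [ 0.005 -0.005 -1.   ] F [ 0.2 -0.3  0.4] gap 69.9
```

View pics/m22.png

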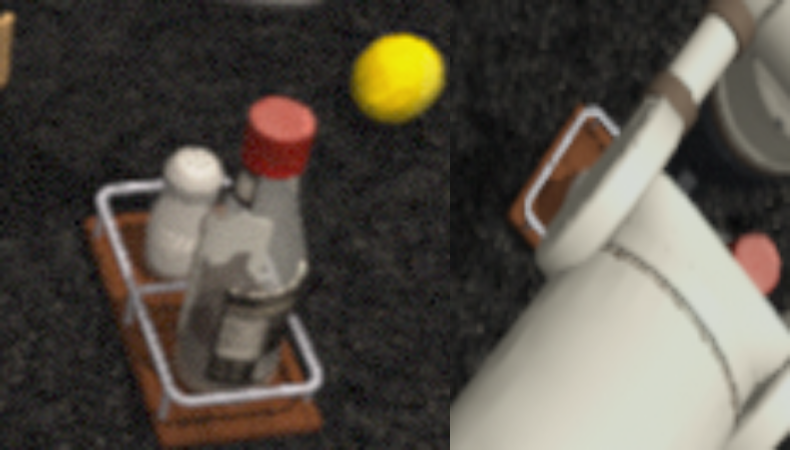

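drive_tool:
  deltas: "0 0 -0.06 0.018 -0.015 0 0.07; 0 0 -0.15 0.046 -0.039 0 0.07; 0 0 -0.25 0.076 -0.064 0 0.07; 0 0 -0.35 0.106 -0.09 0 0.07; 0 0 -0.45 0.136 -0.115 0 0.07; 0 0 -0.55 0.166 -0.14 0 0.07; 0 0 -0.64 0.196 -0.165 0 0.07; 0 0 -0.71 0.224 -0.19 0 0.07"

```text
time: 35.1
eef_pos: [485.2, -17.0, 238.2]
ee_rot: [-0.002, 0.705, 0.709, -0.001]
contact_force: [0.3, -0.7, -0.0]
finger_gap: 70.1
```

```bash
python3 - <<'E'
from h import *
togo([488.5,274.8,235])
for n in("scene","top"): cv2.imwrite(f"pics/{n}23.png",manip.get_image(n))
a=cv2.imread("pics/top23.png");b=cv2.imread("pics/scene23.png")
cv2.imwrite("pics/m23.png",np.hstack([cv2.resize(b[190:310,310:430],(400,400),interpolation=2),cv2.resize(a[160:250,325:415],(400,400),interpolation=2)]))
cv2.imwrite("pics/m23b.png",np.hstack([cv2.resize(b[90:200,100:220],(436,400)),cv2.resize(a[155:255,80:180],(360,400),interpolation=2)]))
E
```

```text
t 35.1 p [485.2 -17.  238.2] psi 0.0052 z [-0.003  0.001 -1.   ] F [ 0.3 -0.7 -0. ] gap 70.1
tool shift mm to [488.5, 274.8, 235] [291.8   4.8   3.5]
```

View pics/m23.png

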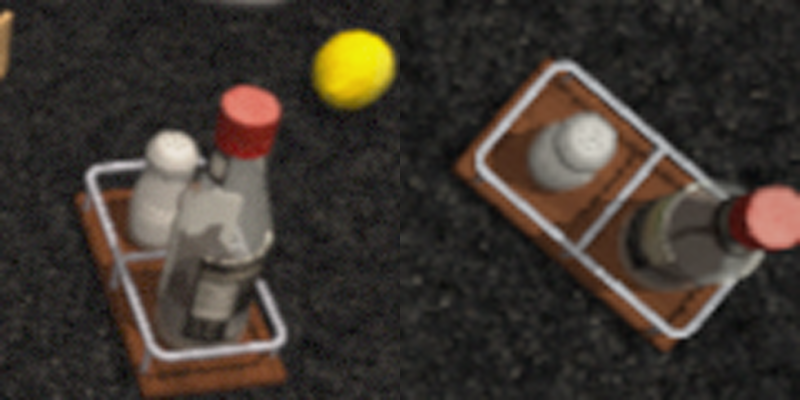

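View pics/m23b.png

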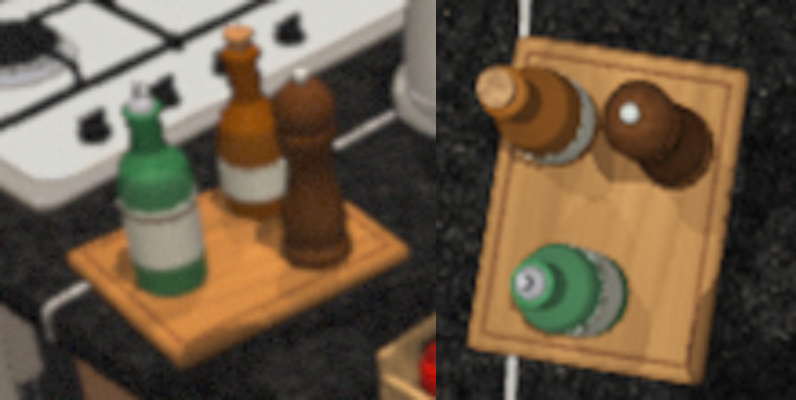

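drive_tool:
  deltas: "0 0 0 0.025 0 0 0.07; 0 0 0 0.06 0.001 0 0.07; 0 0 0 0.1 0.001 0 0.07; 0 0 0 0.14 0.001 0 0.07; 0 0 0 0.18 0.002 0 0.07; 0 0 0 0.22 0.002 0 0.07; 0 0 0 0.26 0.002 0 0.07; 0 0 0 0.285 0.002 0 0.07"

```text
time: 35.87
eef_pos: [487.2, 268.2, 238.3]
ee_rot: [-0.001, 0.706, 0.708, -0.001]
contact_force: [-0.3, -0.6, -0.1]
finger_gap: 69.9
```

drive_tool:
  deltas: "0 0 0 0.009 0 0 0.07; 0 0 0 0.009 0 0.015 0.07; 0 0 0 0.009 0 0.035 0.07; 0 0 0 0.009 0 0.058 0.07; 0 0 0 0.009 0 0.08 0.07; 0 0 0 0.009 0 0.096 0.07; 0 0 0 0.009 0 0.106 0.07; 0 0 0 0.009 0 0.109 0.07"

```text
time: 36.53
eef_pos: [486.9, 273.0, 128.3]
ee_rot: [-0.001, 0.707, 0.707, -0.002]
contact_force: [0.1, 0.6, -0.7]
finger_gap: 70.1
```

drive_tool:
  deltas: "0 0 0 0 0 0 0.065; 0 0 0 0 0 0 0.058; 0 0 0 0 0 0 0.052; 0 0 0 0 0 0 0.046; 0 0 0 0 0 0 0.04; 0 0 0 0 0 0 0.035; 0 0 0 0 0 0 0.035; 0 0 0 0 0 0 0.035"

```text
time: 37.2
eef_pos: [489.6, 275.0, 133.2]
ee_rot: [0.001, 0.707, 0.708, 0.001]
contact_force: [-1.1, -0.8, 5.9]
finger_gap: 46.1
```

```bash
python3 - <<'E'
from h import *
state()
for n in("scene",): cv2.imwrite(f"pics/{n}24.png",manip.get_image(n))
b=cv2.imread("pics/scene24.png")
cv2.imwrite("pics/m24.png",cv2.resize(b[90:200,100:220],(600,550)))
E
```

```text
t 37.2 p [489.6 275.  133.2] psi 0.0012 z [ 0.003  0.001 -1.   ] F [-1.1 -0.8  5.9] gap 46.1
```

View pics/m24.png

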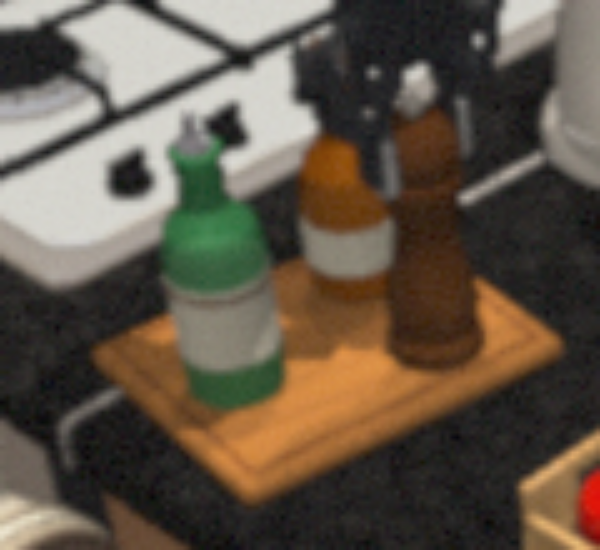

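drive_tool:
  deltas: "0 0 0 0 0 -0.005 0.035; 0 0 0 0 0 -0.015 0.035; 0 0 0 0 0 -0.03 0.035; 0 0 0 0 0 -0.047 0.035; 0 0 0 0 0 -0.065 0.035; 0 0 0 0 0 -0.083 0.035; 0 0 0 0 0 -0.096 0.035; 0 0 0 0 0 -0.1 0.035"

```text
time: 37.92
eef_pos: [489.4, 275.2, 234.6]
ee_rot: [0.001, 0.707, 0.708, 0.002]
contact_force: [0.6, -1.1, -2.2]
finger_gap: 45.9
```

drive_tool:
  deltas: "0 0 0 -0.01 0.001 0 0.035; 0 0 0 -0.028 0.002 0 0.035; 0 0 0 -0.051 0.004 0 0.035; 0 0 0 -0.075 0.005 0 0.035; 0 0 0 -0.1 0.007 0 0.035; 0 0 0 -0.125 0.009 0 0.035; 0 0 0 -0.15 0.01 0 0.035; 0 0 0 -0.175 0.012 0 0.035"

```text
time: 38.58
eef_pos: [499.3, 98.0, 229.8]
ee_rot: [-0.001, 0.707, 0.707, -0.001]
contact_force: [-0.7, -0.6, -1.9]
finger_gap: 45.8
```

drive_tool:
  deltas: "0 0 0 -0.025 0.002 0 0.035; 0 0 0 -0.05 0.003 0 0.035; 0 0 0 -0.075 0.005 0 0.035; 0 0 0 -0.1 0.007 0 0.035; 0 0 0 -0.125 0.009 0 0.035; 0 0 0 -0.15 0.01 0 0.035; 0 0 0 -0.173 0.012 0 0.035; 0 0 0 -0.189 0.013 0 0.035"

```text
time: 39.25
eef_pos: [512.5, -91.6, 229.8]
ee_rot: [-0.001, 0.707, 0.707, -0.001]
contact_force: [-0.0, 0.8, -1.8]
finger_gap: 46.2
```

drive_tool:
  deltas: "0 0 0 0 0 0 0.035; 0 0 0 0 0 0.005 0.035; 0 0 0 0 0 0.015 0.035; 0 0 0 0 0 0.025 0.035; 0 0 0 0 0 0.03 0.035; 0 0 0 0 0 0.03 0.035; 0 0 0 0 0 0.03 0.035; 0 0 0 0 0 0.03 0.035"

```text
time: 39.92
eef_pos: [513.9, -89.0, 201.5]
ee_rot: [0.0, 0.707, 0.708, 0.0]
contact_force: [0.2, -0.6, -2.2]
finger_gap: 45.8
```

```bash
python3 - <<'E'
from h import *
state()
for n in("scene","top"): cv2.imwrite(f"pics/{n}25.png",manip.get_image(n))
a=cv2.imread("pics/top25.png");b=cv2.imread("pics/scene25.png")
cv2.imwrite("pics/m25.png",np.hstack([cv2.resize(b[110:240,200:330],(450,450)),cv2.resize(a[150:240,210:300],(340,450))]))
E
```

```text
t 39.92 p [513.9 -89.  201.5] psi 0.0016 z [ 0. -0. -1.] F [ 0.2 -0.6 -2.2] gap 45.8
```

View pics/m25.png

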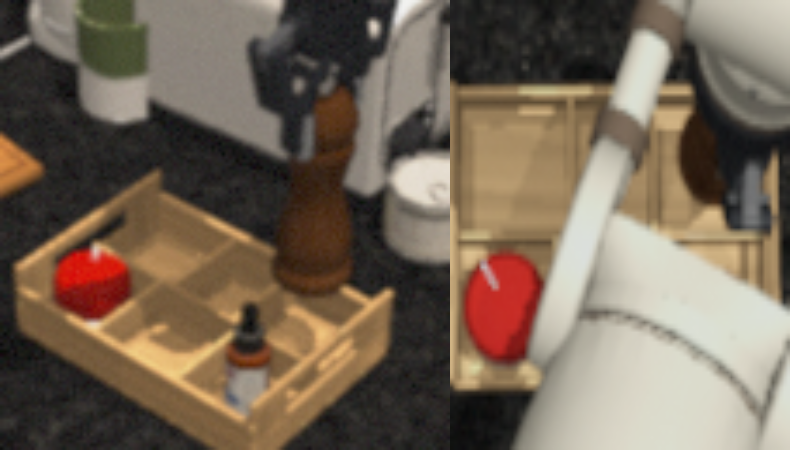

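drive_tool:
  deltas: "0 0 0 0 0 0.007 0.035; 0 0 0 0 0 0.02 0.035; 0 0 0 0 0 0.034 0.035; 0 0 0 0 0 0.048 0.035; 0 0 0 0 0 0.06 0.035; 0 0 0 0 0 0.069 0.035; 0 0 0 0 0 0.075 0.035; 0 0 0 0 0 0.076 0.035"

```text
time: 40.68
eef_pos: [513.0, -89.0, 124.0]
ee_rot: [-0.001, 0.707, 0.707, -0.0]
contact_force: [1.0, 0.1, -2.2]
finger_gap: 46.1
```

drive_tool:
  deltas: "0 0 0 0 0 0.001 0.035; 0 0 0 0 0 0.002 0.035; 0 0 0 0 0 0.003 0.035; 0 0 0 0 0 0.003 0.035; 0 0 0 0 0 0.004 0.035; 0 0 0 0 0 0.004 0.035; 0 0 0 0 0 0.004 0.035; 0 0 0 0 0 0.004 0.035"

```text
time: 41.35
eef_pos: [514.6, -89.9, 123.2]
ee_rot: [0.001, 0.707, 0.708, 0.0]
contact_force: [-1.8, -0.4, 6.6]
finger_gap: 46.1
```

```bash
python3 - <<'E'
from h import *
state()
for n in("scene","top"): cv2.imwrite(f"pics/{n}26.png",manip.get_image(n))
b=cv2.imread("pics/scene26.png")
cv2.imwrite("pics/m26.png",cv2.resize(b[110:240,200:330],(600,600)))
E
```

```text
t 41.35 p [514.6 -89.9 123.2] psi 0.0012 z [ 0.002 -0.002 -1.   ] F [-1.8 -0.4  6.6] gap 46.1
```

View pics/m26.png

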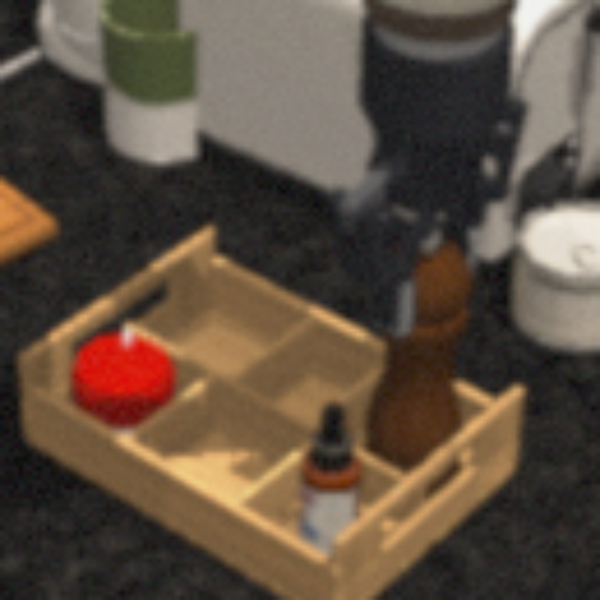

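Seated. Release, rise, and go for the vinegar.

drive_tool:
  deltas: "0 0 0 0 0 0 0.05; 0 0 0 0 0 0 0.055; 0 0 0 0 0 0 0.06; 0 0 0 0 0 0 0.07; 0 0 0 0 0 0 0.07; 0 0 0 0 0 -0.01 0.07; 0 0 0 0 0 -0.03 0.07; 0 0 0 0 0 -0.06 0.07"

```text
time: 42.12
eef_pos: [511.8, -88.5, 179.9]
ee_rot: [-0.003, 0.707, 0.707, -0.001]
contact_force: [1.0, -0.0, -0.1]
finger_gap: 70.1
```

drive_tool:
  deltas: "0 0 0 0 0 -0.03 0.07; 0 0 0 0.02 0 -0.055 0.07; 0 0 0 0.055 -0.001 -0.06 0.07; 0 0 0 0.095 -0.002 -0.06 0.07; 0 0 0 0.135 -0.003 -0.06 0.07; 0 0 0 0.175 -0.003 -0.06 0.07; 0 0 0 0.215 -0.004 -0.06 0.07; 0 0 0 0.255 -0.005 -0.06 0.07"

```text
time: 42.78
eef_pos: [508.1, 167.7, 242.3]
ee_rot: [0.0, 0.707, 0.707, 0.0]
contact_force: [0.5, 0.9, -0.4]
finger_gap: 70.2
```

drive_tool:
  deltas: "0 0 0 0.038 -0.001 0 0.07; 0 0 0 0.076 -0.002 0 0.07; 0 0 0 0.114 -0.003 0 0.07; 0 0 0 0.15 -0.003 0 0.07; 0 0 0 0.18 -0.004 0 0.07; 0 0 0 0.196 -0.004 0 0.07; 0 0 0 0.198 -0.004 0.015 0.07; 0 0 0 0.198 -0.004 0.03 0.07"

```text
time: 43.45
eef_pos: [504.6, 365.7, 212.8]
ee_rot: [0.0, 0.706, 0.708, 0.002]
contact_force: [-0.4, -0.9, 0.1]
finger_gap: 69.6
```

```bash
python3 - <<'E'
from h import *
state()
for n in("scene","top"): cv2.imwrite(f"pics/{n}27.png",manip.get_image(n))
a=cv2.imread("pics/top27.png");b=cv2.imread("pics/scene27.png")
cv2.imwrite("pics/m27.png",np.hstack([cv2.resize(b[80:240,100:320],(450,327)),cv2.resize(a[140:270,80:310],(340,327))]))
E
```

```text
t 43.45 p [504.6 365.7 212.8] psi 0.0033 z [ 0.003  0.002 -1.   ] F [-0.4 -0.9  0.1] gap 69.6
```

View pics/m27.png

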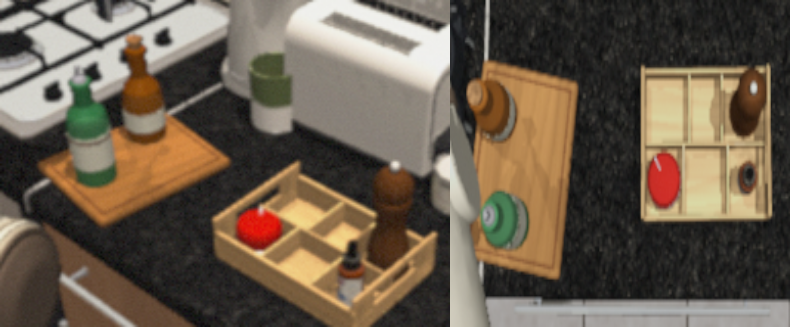

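drive_tool:
  deltas: "0 0 0 0 0 0.015 0.07; 0 0 0 0 0 0.035 0.07; 0 0 0 0 0 0.055 0.07; 0 0 0 0 0 0.072 0.07; 0 0 0 0 0 0.084 0.07; 0 0 0 0 0 0.089 0.07; 0 0 0 0 0 0.09 0.06; 0 0 0 0 0 0.09 0.045"

```text
time: 44.22
eef_pos: [504.8, 363.9, 122.3]
ee_rot: [0.0, 0.707, 0.707, 0.001]
contact_force: [0.2, 0.3, -0.3]
finger_gap: 49.7
```

drive_tool:
  deltas: "0 0 0 0 0 0 0.035; 0 0 0 0 0 0 0.03; 0 0 0 0 0 0 0.025; 0 0 0 0 0 0 0.015; 0 0 0 0 0 0 0.015; 0 0 0 0 0 0 0.015; 0 0 0 0 0 0 0.015; 0 0 0 0 0 0 0.015"

```text
time: 44.88
eef_pos: [505.2, 364.2, 123.1]
ee_rot: [0.0, 0.707, 0.707, 0.001]
contact_force: [-0.7, -0.5, 5.9]
finger_gap: 30.6
```

drive_tool:
  deltas: "0 0 0 0 0 -0.005 0.015; 0 0 0 0 0 -0.015 0.015; 0 0 0 0 0 -0.03 0.015; 0 0 0 0 0 -0.045 0.015; 0 0 0 0 0 -0.06 0.015; 0 0 0 0 0 -0.077 0.015; 0 0 0 0 0 -0.087 0.015; 0 0 0 0 0 -0.09 0.015"

```text
time: 45.55
eef_pos: [505.2, 364.2, 213.9]
ee_rot: [0.001, 0.707, 0.707, 0.002]
contact_force: [1.1, 0.4, -2.0]
finger_gap: 30.1
```

```bash
python3 - <<'E'
from h import *
state()
for n in("scene",): cv2.imwrite(f"pics/{n}28.png",manip.get_image(n))
b=cv2.imread("pics/scene28.png")
cv2.imwrite("pics/m28.png",cv2.resize(b[70:200,90:220],(500,500)))
E
```

```text
t 45.55 p [505.2 364.2 213.9] psi 0.001 z [ 0.003  0.002 -1.   ] F [ 1.1  0.4 -2. ] gap 30.1
```

View pics/m28.png

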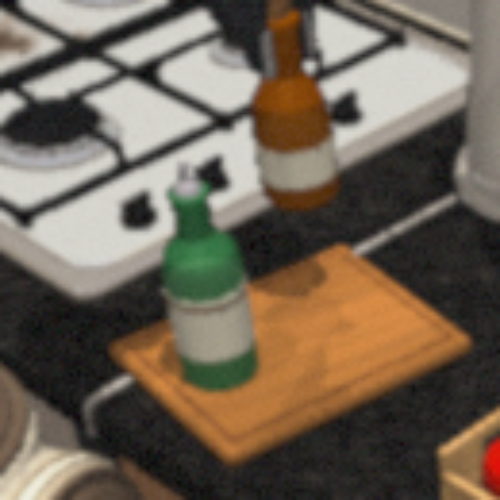

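drive_tool:
  deltas: "0 0 0 -0.01 0 0 0.015; 0 0 0 -0.025 0 0 0.015; 0 0 0 -0.045 0.001 0 0.015; 0 0 0 -0.068 0.001 0 0.015; 0 0 0 -0.091 0.002 0 0.015; 0 0 0 -0.114 0.002 0 0.015; 0 0 0 -0.137 0.003 0 0.015; 0 0 0 -0.16 0.003 0 0.015"

```text
time: 46.27
eef_pos: [506.2, 201.8, 209.5]
ee_rot: [-0.001, 0.707, 0.707, -0.001]
contact_force: [-0.3, 0.5, -3.1]
finger_gap: 30.2
```

drive_tool:
  deltas: "0 0 0 -0.023 0 0 0.015; 0 0 0 -0.046 0.001 0 0.015; 0 0 0 -0.069 0.001 0 0.015; 0 0 0 -0.092 0.002 0 0.015; 0 0 0 -0.112 0.002 0 0.015; 0 0 0 -0.13 0.003 0 0.015; 0 0 0 -0.142 0.003 0 0.015; 0 0 0 -0.148 0.003 0 0.015"

```text
time: 46.93
eef_pos: [509.6, 54.1, 210.1]
ee_rot: [-0.001, 0.707, 0.707, -0.001]
contact_force: [0.5, -1.1, -3.0]
finger_gap: 29.9
```

drive_tool:
  deltas: "0 0 0 0 0 0 0.015; 0 0 0 0 0 0.003 0.015; 0 0 0 0 0 0.01 0.015; 0 0 0 0 0 0.018 0.015; 0 0 0 0 0 0.023 0.015; 0 0 0 0 0 0.025 0.015; 0 0 0 0 0 0.025 0.015; 0 0 0 0 0 0.025 0.015"

```text
time: 47.6
eef_pos: [510.5, 56.0, 186.1]
ee_rot: [-0.0, 0.707, 0.708, -0.0]
contact_force: [0.1, -0.0, -3.1]
finger_gap: 30.7
```

```bash
python3 - <<'E'
from h import *
state()
for n in("scene","top"): cv2.imwrite(f"pics/{n}29.png",manip.get_image(n))
a=cv2.imread("pics/top29.png");b=cv2.imread("pics/scene29.png")
cv2.imwrite("pics/m29.png",np.hstack([cv2.resize(b[110:240,190:320],(450,450)),cv2.resize(a[150:240,200:290],(340,450))]))
E
```

```text
t 47.6 p [510.5  56.  186.1] psi 0.0013 z [-0.  0. -1.] F [ 0.1 -0.  -3.1] gap 30.7
```

View pics/m29.png

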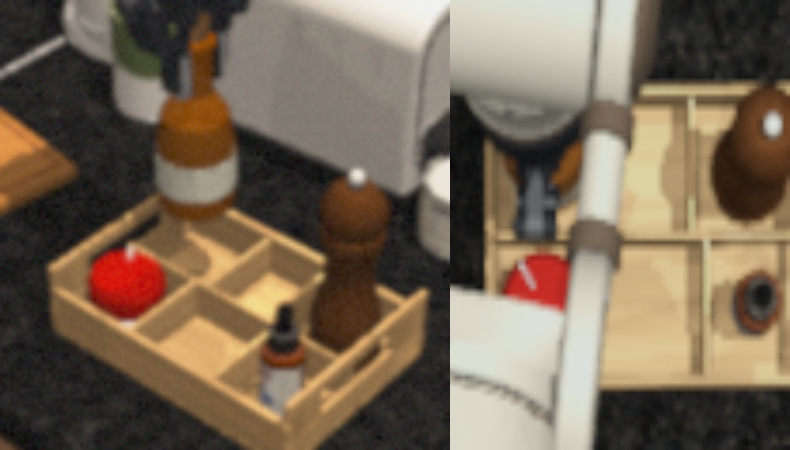

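drive_tool:
  deltas: "0 0 0 0 0 0.007 0.015; 0 0 0 0 0 0.019 0.015; 0 0 0 0 0 0.032 0.015; 0 0 0 0 0 0.045 0.015; 0 0 0 0 0 0.057 0.015; 0 0 0 0 0 0.066 0.015; 0 0 0 0 0 0.07 0.015; 0 0 0 0 0 0.071 0.015"

```text
time: 48.37
eef_pos: [509.8, 55.8, 114.0]
ee_rot: [-0.001, 0.707, 0.707, -0.001]
contact_force: [-0.2, 0.0, -2.0]
finger_gap: 30.8
```

drive_tool:
  deltas: "0 0 0 0 0 0.001 0.015; 0 0 0 0 0 0.002 0.015; 0 0 0 0 0 0.003 0.015; 0 0 0 0 0 0.003 0.015; 0 0 0 0 0 0.004 0.015; 0 0 0 0 0 0.004 0.015; 0 0 0 0 0 0.004 0.015; 0 0 0 0 0 0.004 0.015"

```text
time: 49.03
eef_pos: [511.8, 55.6, 113.2]
ee_rot: [0.001, 0.707, 0.707, 0.001]
contact_force: [-2.1, -0.0, 5.9]
finger_gap: 30.4
```

```bash
python3 - <<'E'
from h import *
state()
for n in("scene","top"): cv2.imwrite(f"pics/{n}30.png",manip.get_image(n))
b=cv2.imread("pics/scene30.png")
cv2.imwrite("pics/m30.png",cv2.resize(b[110:240,190:320],(600,600)))
E
```

```text
t 49.03 p [511.8  55.6 113.2] psi 0.0011 z [ 0.003 -0.    -1.   ] F [-2.1 -0.   5.9] gap 30.4
```

View pics/m30.png

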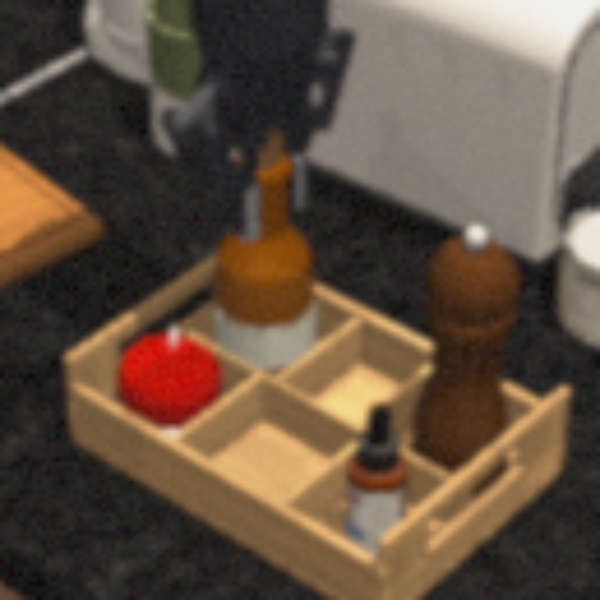

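drive_tool:
  deltas: "0 0 0 0 0 -0.001 0.015; 0 0 0 0 0 -0.001 0.033; 0 0 0 0 0 -0.001 0.038; 0 0 0 0 0 -0.001 0.045; 0 0 0 0 0 -0.001 0.06; 0 0 0 0 0 -0.01 0.07; 0 0 0 0 0 -0.03 0.07; 0 0 0 0 0 -0.06 0.07"

```text
time: 49.8
eef_pos: [508.4, 56.0, 169.8]
ee_rot: [-0.002, 0.707, 0.707, -0.002]
contact_force: [0.5, 0.4, 0.1]
finger_gap: 70.0
```

drive_tool:
  deltas: "0 0 0 0 0 -0.03 0.07; 0 0 0 0 0 -0.055 0.07; 0 0 0 0.03 -0.013 -0.06 0.07; 0 0 0 0.068 -0.03 -0.06 0.07; 0 0 0 0.105 -0.046 -0.06 0.07; 0 0 0 0.143 -0.062 -0.06 0.07; 0 0 0 0.18 -0.078 -0.06 0.07; 0 0 0 0.215 -0.093 -0.06 0.07"

```text
time: 50.47
eef_pos: [416.2, 272.5, 232.2]
ee_rot: [0.0, 0.707, 0.707, 0.001]
contact_force: [1.0, 1.0, -0.3]
finger_gap: 70.0
```

drive_tool:
  deltas: "0 0 0 0.035 -0.015 0 0.07; 0 0 0 0.06 -0.026 0 0.07; 0 0 0 0.068 -0.03 0 0.07; 0 0 0 0.068 -0.03 0.015 0.07; 0 0 0 0.068 -0.03 0.025 0.07; 0 0 0 0.068 -0.03 0.03 0.07; 0 0 0 0.068 -0.03 0.03 0.07; 0 0 0 0.068 -0.03 0.03 0.07"

```text
time: 51.13
eef_pos: [387.5, 337.9, 201.2]
ee_rot: [-0.0, 0.707, 0.707, -0.0]
contact_force: [0.5, 0.2, -0.3]
finger_gap: 70.0
```

```bash
python3 - <<'E'
from h import *
state()
for n in("scene","top"): cv2.imwrite(f"pics/{n}31.png",manip.get_image(n))
a=cv2.imread("pics/top31.png");b=cv2.imread("pics/scene31.png")
cv2.imwrite("pics/m31.png",np.hstack([cv2.resize(b[80:240,100:320],(450,327)),cv2.resize(a[140:270,80:310],(340,327))]))
E
```

```text
t 51.13 p [387.5 337.9 201.2] psi -0.0002 z [-0.001 -0.    -1.   ] F [ 0.5  0.2 -0.3] gap 70.0
```

View pics/m31.png

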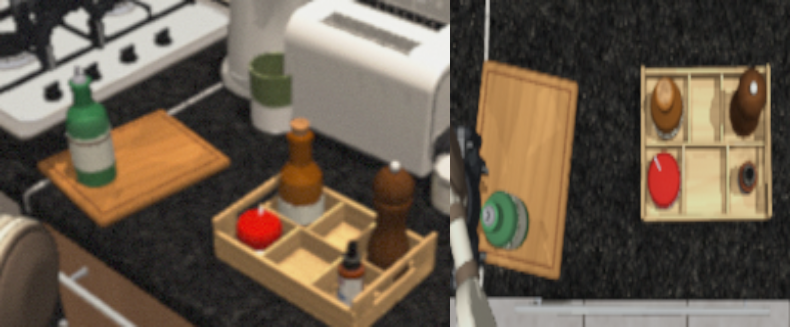

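drive_tool:
  deltas: "0 0 0 0 0 0.012 0.07; 0 0 0 0 0 0.028 0.07; 0 0 0 0 0 0.045 0.07; 0 0 0 0 0 0.058 0.07; 0 0 0 0 0 0.065 0.07; 0 0 0 0 0 0.067 0.07; 0 0 0 0 0 0.067 0.06; 0 0 0 0 0 0.067 0.045"

```text
time: 51.9
eef_pos: [387.8, 338.9, 135.0]
ee_rot: [0.0, 0.707, 0.707, 0.001]
contact_force: [1.4, 0.6, -0.2]
finger_gap: 49.2
```

drive_tool:
  deltas: "0 0 0 0 0 0 0.035; 0 0 0 0 0 0 0.03; 0 0 0 0 0 0 0.025; 0 0 0 0 0 0 0.015; 0 0 0 0 0 0 0.015; 0 0 0 0 0 0 0.015; 0 0 0 0 0 0 0.015; 0 0 0 0 0 0 0.015"

```text
time: 52.57
eef_pos: [387.9, 339.1, 136.3]
ee_rot: [0.0, 0.707, 0.707, 0.001]
contact_force: [-2.8, -1.7, 7.0]
finger_gap: 28.8
```

drive_tool:
  deltas: "0 0 0 0 0 -0.005 0.015; 0 0 0 0 0 -0.015 0.015; 0 0 0 0 0 -0.03 0.015; 0 0 0 0 0 -0.045 0.015; 0 0 0 0 0 -0.06 0.015; 0 0 0 0 0 -0.077 0.015; 0 0 0 0 0 -0.087 0.015; 0 0 0 0 0 -0.09 0.015"

```text
time: 53.23
eef_pos: [388.2, 339.1, 226.7]
ee_rot: [0.001, 0.707, 0.707, 0.002]
contact_force: [0.9, -0.7, -3.6]
finger_gap: 28.7
```

```bash
python3 - <<'E'
from h import *
state()
for n in("scene",): cv2.imwrite(f"pics/{n}32.png",manip.get_image(n))
b=cv2.imread("pics/scene32.png")
cv2.imwrite("pics/m32.png",cv2.resize(b[70:200,90:220],(500,500)))
E
```

```text
t 53.23 p [388.2 339.1 226.7] psi 0.001 z [ 0.003  0.002 -1.   ] F [ 0.9 -0.7 -3.6] gap 28.7
```

View pics/m32.png

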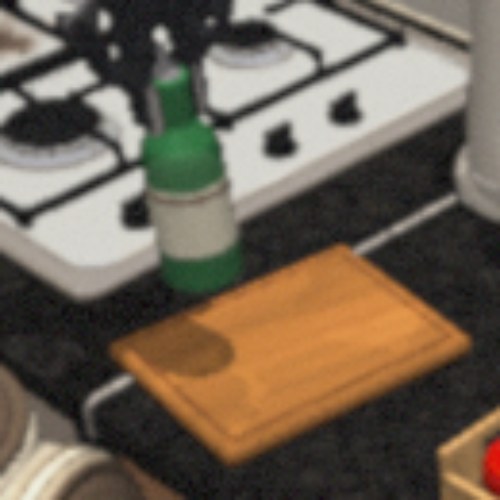

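drive_tool:
  deltas: "0 0 0 -0.01 0.001 0 0.015; 0 0 0 -0.03 0.004 0 0.015; 0 0 0 -0.055 0.007 0 0.015; 0 0 0 -0.08 0.01 0 0.015; 0 0 0 -0.105 0.013 0 0.015; 0 0 0 -0.13 0.016 0 0.015; 0 0 0 -0.155 0.019 0 0.015; 0 0 0 -0.18 0.022 0 0.015"

```text
time: 53.95
eef_pos: [408.3, 156.8, 222.7]
ee_rot: [-0.001, 0.707, 0.707, -0.001]
contact_force: [0.9, 0.5, -4.3]
finger_gap: 28.9
```

drive_tool:
  deltas: "0 0 0 -0.025 0.003 0 0.015; 0 0 0 -0.05 0.006 0 0.015; 0 0 0 -0.075 0.009 0 0.015; 0 0 0 -0.1 0.012 0 0.015; 0 0 0 -0.125 0.015 0 0.015; 0 0 0 -0.15 0.018 0 0.015; 0 0 0 -0.168 0.021 0 0.015; 0 0 0 -0.174 0.022 0 0.015"

```text
time: 54.62
eef_pos: [430.7, -17.9, 222.9]
ee_rot: [-0.001, 0.708, 0.706, -0.001]
contact_force: [0.6, 0.6, -4.1]
finger_gap: 29.1
```

drive_tool:
  deltas: "0 0 0 0 0 0 0.015; 0 0 0 0 0 0.003 0.015; 0 0 0 0 0 0.01 0.015; 0 0 0 0 0 0.02 0.015; 0 0 0 0 0 0.027 0.015; 0 0 0 0 0 0.03 0.015; 0 0 0 0 0 0.03 0.015; 0 0 0 0 0 0.03 0.015"

```text
time: 55.28
eef_pos: [431.4, -15.1, 194.0]
ee_rot: [-0.0, 0.707, 0.708, -0.0]
contact_force: [0.3, 0.6, -3.2]
finger_gap: 28.8
```

```bash
python3 - <<'E'
from h import *
state()
for n in("scene","top"): cv2.imwrite(f"pics/{n}33.png",manip.get_image(n))
a=cv2.imread("pics/top33.png");b=cv2.imread("pics/scene33.png")
cv2.imwrite("pics/m33.png",np.hstack([cv2.resize(b[110:240,190:320],(450,450)),cv2.resize(a[150:240,200:290],(340,450))]))
E
```

```text
t 55.28 p [431.4 -15.1 194. ] psi 0.0014 z [-0.001  0.    -1.   ] F [ 0.3  0.6 -3.2] gap 28.8
```

View pics/m33.png

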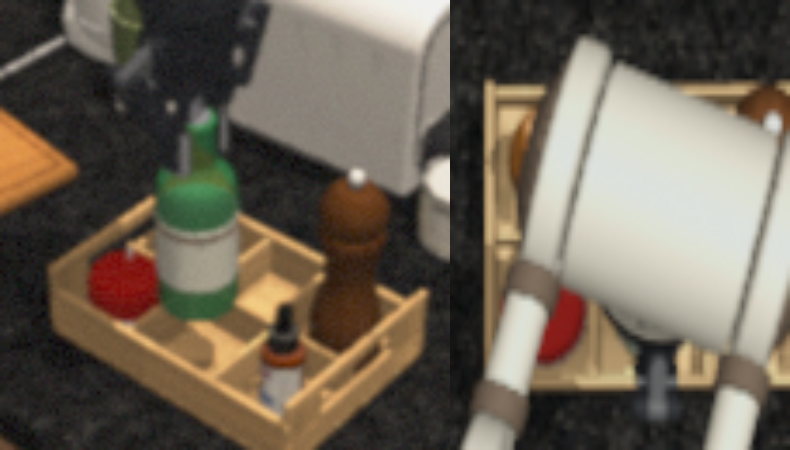

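cmd (431.1, -15.2, 194.3); 70 mm down to seat.

drive_tool:
  deltas: "0 0 0 0 0.001 0.007 0.015; 0 0 0 0 0.001 0.019 0.015; 0 0 0 0 0.001 0.032 0.015; 0 0 0 0 0.001 0.045 0.015; 0 0 0 0 0.001 0.055 0.015; 0 0 0 0 0.001 0.062 0.015; 0 0 0 0 0.001 0.065 0.015; 0 0 0 0 0.001 0.066 0.015"

```text
time: 56.05
eef_pos: [432.4, -15.3, 127.8]
ee_rot: [-0.0, 0.707, 0.707, -0.0]
contact_force: [0.4, -0.3, -4.5]
finger_gap: 28.7
```

drive_tool:
  deltas: "0 0 0 0 0 0.001 0.015; 0 0 0 0 0 0.002 0.015; 0 0 0 0 0 0.003 0.015; 0 0 0 0 0 0.003 0.015; 0 0 0 0 0 0.004 0.015; 0 0 0 0 0 0.004 0.015; 0 0 0 0 0 0.004 0.015; 0 0 0 0 0 0.004 0.015"

```text
time: 56.72
eef_pos: [433.7, -15.7, 126.5]
ee_rot: [0.001, 0.707, 0.708, 0.0]
contact_force: [-4.1, 1.5, 10.4]
finger_gap: 28.7
```

```bash
python3 - <<'E'
from h import *
state()
for n in("scene","top"): cv2.imwrite(f"pics/{n}34.png",manip.get_image(n))
b=cv2.imread("pics/scene34.png")
cv2.imwrite("pics/m34.png",cv2.resize(b[110:240,190:320],(600,600)))
E
```

```text
t 56.72 p [433.7 -15.7 126.5] psi 0.0013 z [ 0.002 -0.001 -1.   ] F [-4.1  1.5 10.4] gap 28.7
```

View pics/m34.png

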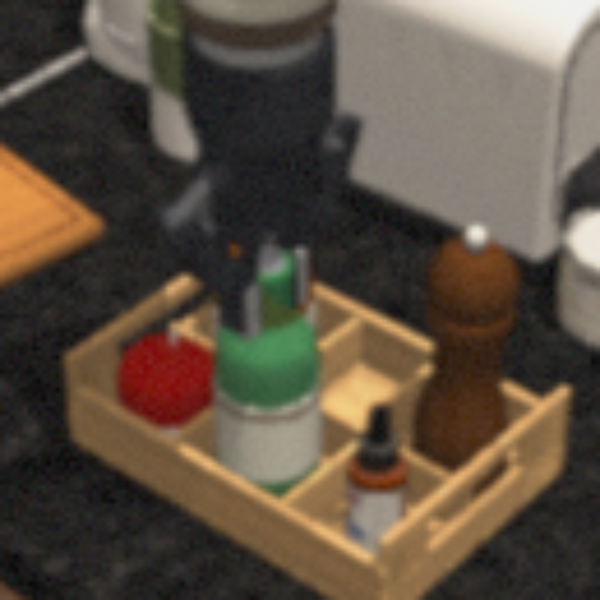

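drive_tool:
  deltas: "0 0 0 0 0 -0.002 0.015; 0 0 0 0 0 -0.002 0.03; 0 0 0 0 0 -0.002 0.035; 0 0 0 0 0 -0.002 0.045; 0 0 0 0 0 -0.002 0.06; 0 0 0 0 0 -0.01 0.07; 0 0 0 0 0 -0.03 0.07; 0 0 0 0 0 -0.06 0.07"

```text
time: 57.48
eef_pos: [430.5, -14.7, 182.8]
ee_rot: [-0.003, 0.707, 0.707, -0.001]
contact_force: [0.8, -0.5, -0.5]
finger_gap: 70.1
```

drive_tool:
  deltas: "0 0 0 0 0 -0.03 0.07; 0 0 0 0 0 -0.055 0.07; 0 0 0 0.03 0 -0.065 0.07; 0 0 0 0.065 0 -0.07 0.07; 0 0 0 0.105 0 -0.07 0.07; 0 0 0 0.145 0 -0.07 0.07; 0 0 0 0.185 0 -0.07 0.07; 0 0 0 0.22 0 -0.07 0.07"

```text
time: 58.15
eef_pos: [432.0, 207.1, 255.0]
ee_rot: [0.0, 0.707, 0.708, 0.001]
contact_force: [0.4, -0.8, 0.2]
finger_gap: 69.8
```

drive_tool:
  deltas: "0 0 0 0.035 0 0 0.07; 0 0 0 0.075 0 0 0.07; 0 0 0 0.11 0 0 0.07; 0 0 0 0.13 0 0 0.07; 0 0 0 0.14 0 0 0.07; 0 0 0 0.14 0 0 0.07; 0 0 0 0.14 0 0 0.07; 0 0 0 0.14 0 0 0.07"

```text
time: 58.82
eef_pos: [432.5, 343.4, 254.4]
ee_rot: [0.0, 0.707, 0.707, -0.0]
contact_force: [0.2, 0.2, 0.7]
finger_gap: 70.0
```

```bash
python3 - <<'E'
from h import *
state()
for n in("scene","top"): cv2.imwrite(f"pics/{n}35.png",manip.get_image(n))
b=cv2.imread("pics/scene35.png");a=cv2.imread("pics/top35.png")
b0=cv2.imread("pics/scene0.png");a0=cv2.imread("pics/top0.png")
S=lambda i:cv2.resize(i[130:240,195:320],(400,300),interpolation=2)
T=lambda i:cv2.resize(i[150:240,200:310],(400,300),interpolation=2)
cv2.imwrite("pics/m35.png",np.vstack([np.hstack([S(b0),S(b)]),np.hstack([T(a0),T(a)])]))
cv2.imwrite("pics/m35s.png",np.hstack([cv2.resize(b[200:315,320:415],(400,480),interpolation=2),cv2.resize(a[165:245,330:430],(400,480),interpolation=2)]))
E
```

```text
t 58.82 p [432.5 343.4 254.4] psi -0.0002 z [ 0.    -0.001 -1.   ] F [0.2 0.2 0.7] gap 70.0
```

View pics/m35.png

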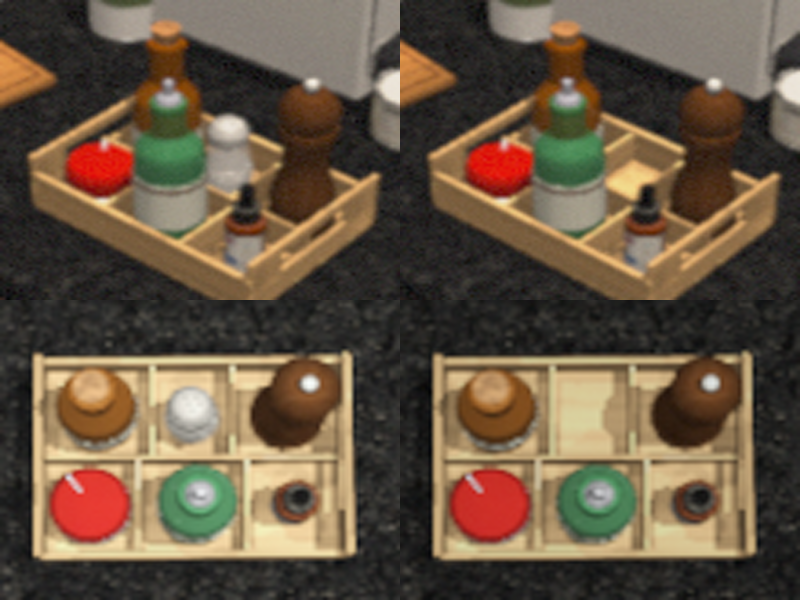

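View pics/m35s.png

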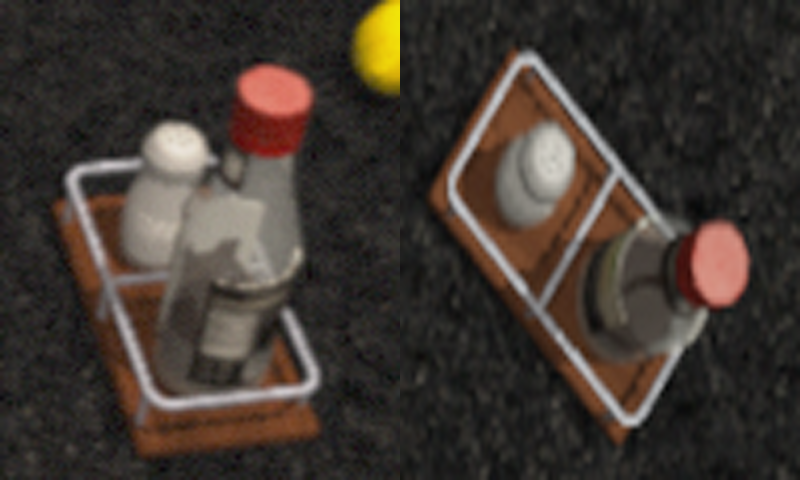

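```bash
python3 - <<'E'
from h import *
W=atz("top",[367.6,190],98); d=W[:2]-[455.5,-347]; c,s=np.cos(.861),np.sin(.861)
print("salt in stand", (c*d[0]+s*d[1]).round(1),(-s*d[0]+c*d[1]).round(1))
W=atz("scene",[361.5,231],98); d=W[:2]-[455.5,-347];print((c*d[0]+s*d[1]).round(1),(-s*d[0]+c*d[1]).round(1))
state(); print(manip.sign_off())
E
```

```text
salt in stand 46.5 -3.5
49.0 1.7
t 58.92 p [432.6 343.4 254.5] psi -0.0008 z [ 0. -0. -1.] F [ 0.6 -0.4 -0.6] gap 69.9
the job is handed in; nothing more can be done
None
```

The job is done and handed in at about 59 s of the 144 s allowed.

**What I did:** I moved the oil, vinegar and pepper mill upright onto the chopping board. Then I put the salt shaker in the stand's free bay, and returned the mill, vinegar and oil to their own compartments.

**Last checks:**
- **Caddy:** In the before/after pictures from both cameras, the oil, vinegar, mill, timer and dropper match their starting views to about a pixel (roughly 2–3 mm), judged by eye. All of them stand upright.
- **Salt and sauce:** The salt stands upright in the free bay. It measures about (46, -3) mm in the stand frame from the top camera and (49, 2) mm from the scene camera. Both are inside the limits, and the 2–5 mm difference is about what camera and pixel error would give. The sauce bottle looked unmoved.
- **Arm:** It ended clear of everything, with near-zero contact force.

**What did not agree:** The finger gap read less than the stated width when gripping the mill (46 mm against 49 mm) and the salt (36–37 mm against 44 mm). I put this down to the finger pads tilting. Re-gripping lower made almost no difference. Both objects held firmly and did not slip.

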